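# Show a dropper bottle's base to the inspection camera

### The job

Lift the metal guard off the sample block and hang it by its eye on the peg of the hook stand, then take the dropper bottle - the stoutest and tallest of the three containers in the block - out and hold it in the air for the bench inspection camera: its base squarely facing the lens, centred on the lens axis, about 7 cm in front of the glass, cap end away from the lens. Finish while still holding the bottle there, steady; leave the two vials in their wells, do not shift the crucible or the rubber bung behind the block, and do not bump the camera.

Things in the scene. Friction and masses are not known exactly. Their poses are not given: they have to be found in the camera images.
- block: Grey plastic sample block, fixed, 60 x 190 x 29 mm (its x, y, z); origin at the centre of its underside, on the worktop. Three stepped wells along its y axis at y = -50, 0 and +50 mm: the upper part is 37 mm wide and 14 mm deep (step at z = 15 mm), the lower part 26 mm wide with its floor at z = 5 mm.
- guard: Loose bridge-shaped aluminium guard, 0.1 to 0.2 kg, standing on the block's top over the containers, axes along the block's. Origin midway between its feet, at their undersides. Legs, 50 mm wide in x, at y = -85 and +85 mm carry a plate 50 x 176 mm (x, y) at z = 64 to 68 mm with an upright lug on its middle. Half-turn symmetric about z; centre of mass on the z axis near z = 65 mm.
- eye (a point): Centre of the round through eye in the guard's lug, 28 mm wide, 92 mm above the feet; its axis is x (axes as the guard's). To leave room for the peg keep the fingertips at least 19 mm above this point.
- lug_top (a point): Middle of the top edge of the guard's lug, 144 mm above the feet, 52 mm above the eye's centre. The lug is flat: 8 mm thick in x, 44 mm wide in y, and is gripped across its thickness above the eye.
- hook_stand: Fixed steel stand; origin on the worktop below its 14 mm thick, 203 mm high post. Base plate 10 mm thick, x = -80 to +20 mm, y = -55 to +55 mm. An 8 mm round peg runs from the post (axis z = 190 mm) in the stand's -x direction to a 12 mm ball end centred at x = -80, z = 201 mm, rising 8 degrees outwards. Nothing stands above the peg.
- peg_middle (a point): Point on the peg's axis 45 mm out from the post's axis, 196 mm above the worktop; a good place to hang the guard. Axes as the stand's.
- dropper_bottle: Loose amber dropper bottle with black cap, 0.03 to 0.07 kg, in one of the three wells, standing on the step (15 mm above the worktop): round body 33 mm in diameter up to z = 56 mm or so, cap 24 mm wide up to z = 72 mm. Origin at the centre of its base; z points to the cap.
- bottle_cap (a point): Centre of the top of the bottle's cap, 72 mm from the base.
- vial_a: Loose slim vial with screw cap, 23 mm wide, 56 mm high, standing in another well (floor 5 mm above the worktop); stays there. Origin at the centre of its base.
- vial_b: Second such vial, in the remaining well; stays there.
- camera_stand: Base of the inspection camera, fixed: disc 84 mm across with a yoke 84 mm wide in y that carries the black camera tube; the tilt hinge (along y) is 75 mm above the worktop. Origin on the worktop, under the hinge.
- lens (a point): Centre of the camera's front glass, 35 mm from the hinge on the tube's axis; z points out of the lens along the optical axis (up and towards the stand's -x side), y is the stand's y. The tube is 46 mm in diameter. Stiff hinge: it stays unless pushed.
- camera_head (a joint): Tilt of the camera tube: 0 looks straight up, grows as it leans to the stand's -x side (rad).
- lidded_crucible: Loose porcelain crucible with lid, 49 mm wide and high, a bystander. Origin at the centre of its base.
- bung: Loose rubber bung, 26 mm wide and high, a bystander. Origin at the centre of its base.

How it is judged:
By the outcome, as a careful person would: the job done as asked, in the order asked, and still so for the second after the job is handed in, while the arm keeps its last pose, push and grip.
It also fails if it takes over 58 s, if anything falls off the work surface, if the arm or the gripper's body presses on something with over 40 N, if the wrist force passes 120 N, or if a joint passes its speed limit or range.

### The arm

A 7-joint arm with a two-finger parallel gripper is mounted at the origin on a cart in front of the work surface, level with it; the furniture and walls round the work are solid. World frame = base frame: x ahead of the robot, y to its left, z up, the work surface at z = 0. Lengths are in m, angles in rad, forces in N, time in s.
With the tool pointing down it reaches from about 0.35 to 0.9 m from the base axis. Payload 8.1 kg.
Tool frame: the origin (TCP) lies midway between the tips of the shut fingers; the grasp point (between the pads) lies 19 mm behind it; z points along the fingers, y is the direction in which the jaws open and shut (so a half turn about z gives the same grasp; the last joint's range is limited). The gripper opens to 92 mm and grips with 3 to 60 N. Pads are 19 mm wide; open, the fingers measure 130 mm over their backs; the gripper's body (75 mm by 190 mm) begins 47 mm behind the grasp point.
Start: joints at [1.09, 0.434, 0.025, 1.573, -0.012, 1.134, -0.075], TCP at [0.231, -0.581, 0.227] pointing down, gripper open.
Joint ranges: [-2.62, 2.62], [-0.44, 2.09], [-1.27, 1.32], [0.08, 2.57], [-1.32, 4.46], [0.12, 2], [-2.74, 2.74]. Speed limits (rad/s): [2.22, 2.22, 3.01, 3.01, 3.14, 3.14, 3.14].

### API

Orientations are given as a rotation vector (axis times angle).
In Python, from cell import arm gives the robot as it stands. The module is installed in compiled form; this text tells all that it offers.
- The arm moves only by the tool jog_arm, never from a script. Its argument "increments" is a list of rows, each an object with "slide": the shift along the tool's x, y, z in mm, a list of three; "roll": the turn about the tool's z in rad; "gripper": the opening, from 0 (shut) to 1 (fully open). In form: [{"slide": [x, y, z], "roll": roll, "gripper": gripper}, ...]. A call has exactly 10 rows; each row is the pose to reach, as a shift and turn from the pose commanded when the call began, along the tool's axes at that moment; what a row does not reach only later rows make up. A row lasts 1/12 s, in which the tool goes at most 41.7 mm and 7.16 degrees, less where a joint would pass 70% of its speed; a pose out of reach is approached as far as the arm can. A call with a gripper value outside its range is refused whole. The fingers move at their own pace and stop on an object; "newtons" is the grip in N (left out, the last holds). Time passes only in rows, so rows that repeat a pose let the fingers close, or fill a call up. It gives the time, the measured TCP pose, the force and the opening at its end, in the units of the state.
- arm.observe(): the state, without advancing time (a new reading comes with each control period).
- arm.get_image(name): name is "scene" or "side" or "wrist"; returns a dict with "frame" (400x640x3 uint8, blue, green, red), "depth" (400x640 float32, m along the optical axis (not along the pixel's ray), 0 where there is no reading), "intrinsics" (3x3 intrinsics, pixels), "dist_coeffs" ([k1, k2, p1, p2, k3] as OpenCV has them; the pictures are not rectified), "R" (3x3) and "t" (3): a world point X has camera coordinates R X + t; the wrist camera has in their place "hand_eye" (4x4, takes a point from camera to tool coordinates, whose origin is the TCP and whose axes are the flange's). Camera axes: x right, y down, z forward; pixel columns grow to the right and rows downward; lengths in m; the calibration is good to about 2 mm. A picture is of the moment at which its call begins: read the wrist's pose just before it.
- arm.sign_off(): hands the job in, once; it reports no verdict.
The state is a dict: "clock": time; "joints": joint angles; "dq": joint speeds; "joint_efforts": joint torques, N m; "position": TCP position; "ee_rot": TCP orientation; "force": force on the tool from outside, world axes, zero at the start; "ft_torque": the same for the moment, N m; "width": opening from 0.0 (shut) to 1.0 (fully open).
Only numpy, scipy, OpenCV 4.12 (cv2) and the standard library are available. Lean on these libraries where they do the work, as an engineer would, in place of code of your own. Each camera call takes 0.05 s, during which the arm holds its last target.

## Working session

There is one attempt and no reset: what is moved stays moved. The work goes in short steps, Python scripts to look and compute and a tool call to move; the robot and the scene stay as the last step left them, time stands still between calls to the robot, and variables do not carry over. Pictures are saved under pics/ and viewed, and the job is handed in when it is done.

Besides the shell and the picture viewer there is one more tool, called after ">>>" by a JSON object that holds its "fn" and its "kwargs". jog_arm: Moves the arm, as the interface text tells. Its arguments: {"type":"object","properties":{"increments":{"type":"array"},"newtons":{"type":"number"}},"required":["increments"]}

```bash
mkdir -p pics; cat > h.py <<'E'
from cell import arm
import numpy as np, cv2
from scipy.spatial.transform import Rotation as Rn
def save(n,f,im): cv2.imwrite(f'pics/{f}.png',im['frame'])
def snap(n,f):
    s=arm.observe(); im=arm.get_image(n); save(n,f,im)
    if 'hand_eye' in im:
        T=np.eye(4);T[:3,:3]=Rn.from_rotvec(s['ee_rot']).as_matrix();T[:3,3]=s['position']
        M=T@np.array(im['hand_eye']); im['R']=M[:3,:3].T; im['t']=-M[:3,:3].T@M[:3,3]
    im['R']=np.array(im['R']);im['t']=np.array(im['t']);im['K']=np.array(im['intrinsics']);im['D']=np.array(im['dist_coeffs'])
    np.savez(f'pics/{f}.npz',**{k:im[k] for k in('frame','depth','R','t','K','D')})
    return im
def load(f): return dict(np.load(f'pics/{f}.npz'))
def ray(im,uv):
    p=cv2.undistortPoints(np.array(uv,float).reshape(-1,1,2),im['K'],im['D']).reshape(-1,2)
    d=np.c_[p,np.ones(len(p))]@im['R']; o=-im['R'].T@im['t']; return o,d
def onplane(im,uv,z):
    o,d=ray(im,uv); return o+d*((z-o[2])/d[:,2])[:,None]
def cloud(im):
    h,w=im['depth'].shape; v,u=np.mgrid[:h,:w]
    o,d=ray(im,np.c_[u.ravel(),v.ravel()]); return (o+d*im['depth'].ravel()[:,None]).reshape(h,w,3)
def proj(im,X):
    r,_=cv2.Rodrigues(im['R']); return cv2.projectPoints(np.array(X,float).reshape(-1,3),r,im['t'],im['K'],im['D'])[0].reshape(-1,2)
E
python3 - <<'E'
from h import *
print(arm.observe())
for n in('scene','side','wrist'):
    im=snap(n,n+'0'); print(n,-im['R'].T@im['t'],im['R'][2],im['K'][0,0],(im['depth']>0).mean())
E
```

```text
{'clock': 0.0, 'joints': array([ 1.09039278,  0.43523688,  0.02497806,  1.57410908, -0.01158247,
        1.13400795, -0.0750714 ]), 'dq': array([-3.80249466e-04,  6.14526903e-04, -2.62606906e-03,  3.33561730e-04,
       -9.47281154e-05,  9.01619427e-04,  2.75339587e-04]), 'joint_efforts': array([-4.56086937e-04, -6.67852306e+01,  9.85517576e-01, -3.14450240e+01,
       -6.02394319e-02,  4.28712065e-02,  1.21629478e-04]), 'position': array([ 0.23029439, -0.58046176,  0.22593178]), 'ee_rot': array([-3.08419715e+00, -5.89579030e-01,  7.27729361e-04]), 'force': array([ 0.65606716,  0.41926883, -0.48344657]), 'ft_torque': array([-0.01489304, -0.00010756, -0.01073627]), 'width': 0.9957210774764045}
scene [-0.28111838  0.4966426   1.23239145] [ 0.58444331 -0.33631851 -0.73845506] 512.3329801126181 0.9842265625
side [0.2019508  0.97337068 0.58664182] [ 0.35945865 -0.84470382 -0.39656643] 451.5263058588645 0.9569921875
wrist [ 0.29983455 -0.55229095  0.38339112] [-0.25956616 -0.10300815 -0.96021598] 323.6653803960503 0.99605859375
```

View pics/scene0.png

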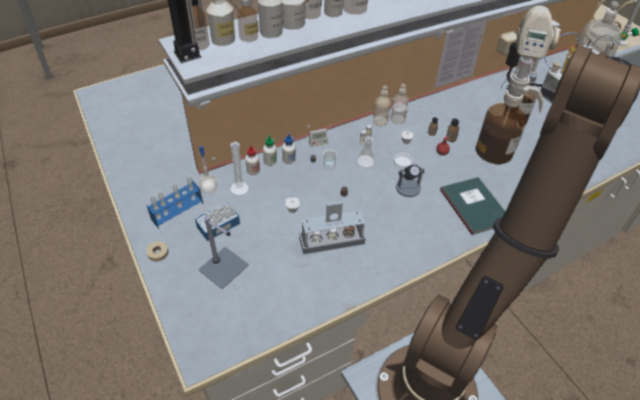

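View pics/side0.png

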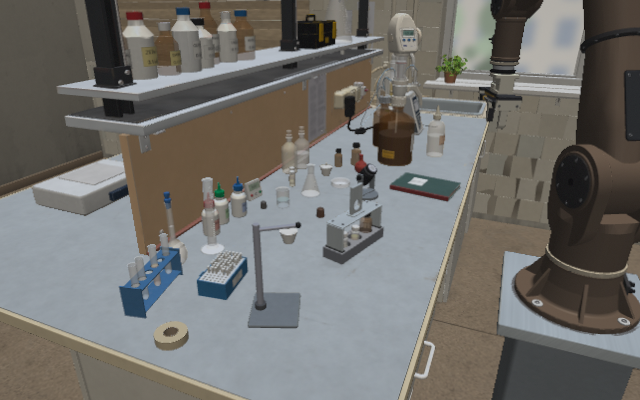

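View pics/wrist0.png

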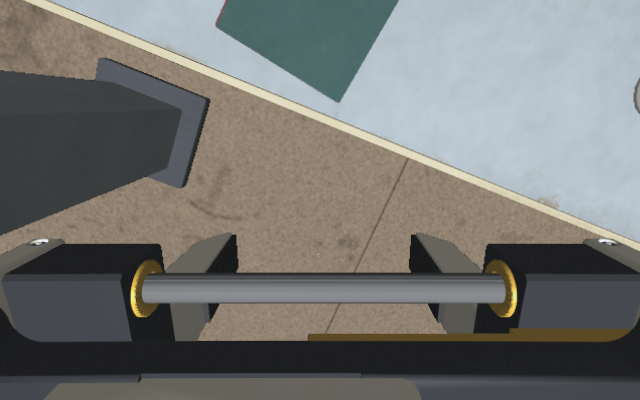

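```bash
python3 - <<'E'
from h import *
s=load('scene0'); d=load('side0')
a=cv2.resize(s['frame'][150:300,180:440],None,fx=3,fy=3,interpolation=cv2.INTER_CUBIC)
b=cv2.resize(d['frame'][150:340,230:480],None,fx=3,fy=3,interpolation=cv2.INTER_CUBIC)
cv2.imwrite('pics/sc.png',a);cv2.imwrite('pics/sd.png',b)
C=cloud(s)
for n,(u,v) in dict(lug=(333,210),plate=(345,218),block=(335,246),post=(211,222),base=(225,270),cam=(410,180),cruc=(292,205),bung=(344,190)).items(): print(n,C[v,u].round(3))
C=cloud(d)
for n,(u,v) in dict(lug=(356,195),plate=(358,215),block=(345,250),post=(258,260),base=(278,312),cam=(366,175),cruc=(289,238)).items(): print(n,C[v,u].round(3))
E
```

```text
lug [ 0.515 -0.022  0.149]
plate [ 0.508 -0.061  0.1  ]
block [ 0.484 -0.018  0.02 ]
post [0.595 0.305 0.196]
base [0.565 0.301 0.01 ]
cam [ 0.607 -0.382  0.015]
cruc [0.671 0.029 0.043]
bung [ 0.658 -0.152  0.033]
lug [ 0.515 -0.026  0.147]
plate [ 0.504 -0.013  0.099]
block [0.514 0.05  0.029]
post [0.601 0.318 0.128]
base [0.566 0.311 0.01 ]
cam [ 0.583 -0.34   0.083]
cruc [0.676 0.035 0.021]
```

View pics/sc.png

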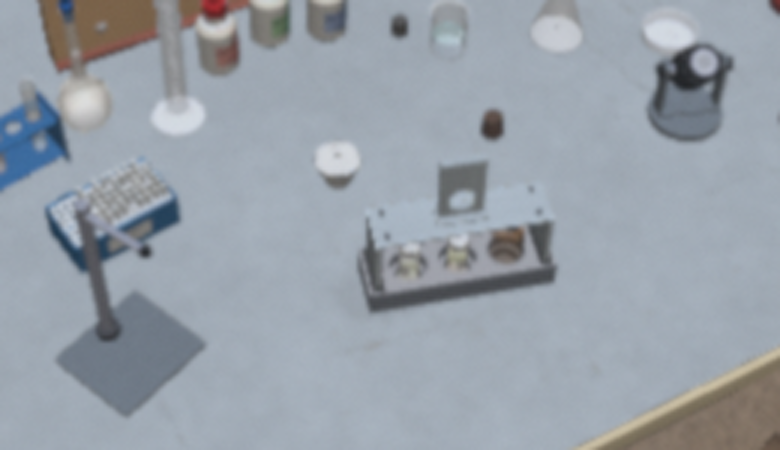

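View pics/sd.png

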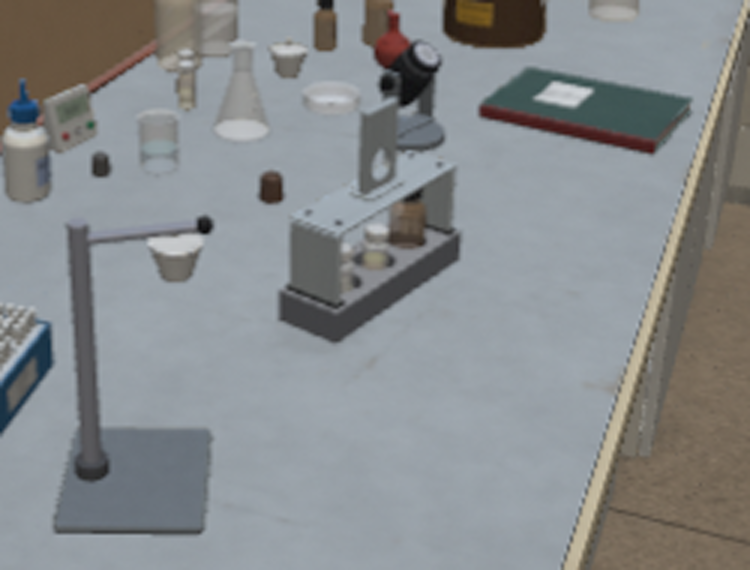

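```bash
python3 - <<'E'
from h import *
for n in('scene0','side0'):
    im=load(n); C=cloud(im).reshape(-1,3); C=C[np.isfinite(C).all(1)]
    def box(c,r,z0,z1):
        return C[(np.hypot(C[:,0]-c[0],C[:,1]-c[1])<r)&(C[:,2]>z0)&(C[:,2]<z1)]
    print(n)
    def rect(P,nm):
        if len(P)<5: print(nm,len(P));return
        r=cv2.minAreaRect((P[:,:2]*1000).astype(np.float32)); b=cv2.boxPoints(r)
        print(nm,len(P),np.round(r[0],1),np.round(r[1],1),round(r[2],1),'zmax',P[:,2].max().round(3),'zmed',np.median(P[:,2]).round(4))
    rect(box((.51,-.02),.14,.024,.033),'blocktop')
    rect(box((.51,-.02),.14,.088,.101),'plate')
    rect(box((.51,-.02),.14,.115,.185),'lug')
    rect(box((.58,.3),.12,.005,.015),'base')
    P=box((.59,.3),.14,.03,.16); rect(P,'post')
    P=box((.57,.3),.14,.17,.22); rect(P,'peg')
    P=box((.6,-.36),.08,.05,.2); rect(P,'cam>50')
    P=box((.6,-.36),.08,.004,.02); rect(P,'camdisc')
    rect(box((.675,.03),.05,.01,.07),'cruc')
    rect(box((.658,-.15),.03,.008,.05),'bung')
E
python3 - <<'E'
from h import *
im=load('scene0'); g=im['frame'][155:205,385:440]; cv2.imwrite('pics/camc.png',cv2.resize(g,None,fx=10,fy=10,interpolation=cv2.INTER_NEAREST))
im=load('side0'); g=im['frame'][150:205,345:395]; cv2.imwrite('pics/camd.png',cv2.resize(g,None,fx=10,fy=10,interpolation=cv2.INTER_NEAREST))
E
```

```text
scene0
blocktop 506 [516.6 -25.1] [190.3  68. ] 73.8 zmax 0.033 zmed 0.0296
plate 583 [516.6 -25.8] [177.7  54.8] 72.7 zmax 0.101 zmed 0.0983
lug 215 [517.1 -25.6] [45.8 15.3] 73.2 zmax 0.183 zmed 0.1557
base 1248 [581.4 296.8] [233.2 232.5] 69.9 zmax 0.015 zmed 0.0102
post 331 [659.2 271.1] [ 93.4 131.9] 84.9 zmax 0.159 zmed 0.0492
peg 133 [568.7 299.2] [89.6 17.1] 18.1 zmax 0.211 zmed 0.2002
cam>50 272 [ 588.2 -360.8] [70.8 58.6] 33.2 zmax 0.118 zmed 0.091
camdisc 442 [ 597.4 -357.9] [157.1 145.5] 31.0 zmax 0.02 zmed 0.0106
cruc 173 [686.   21.1] [48.7 47.6] 21.7 zmax 0.055 zmed 0.0385
bung 62 [ 658.2 -160.2] [47.6 23.3] 12.0 zmax 0.033 zmed 0.0244
side0
blocktop 479 [517.1 -23.1] [189.1  63.2] 73.5 zmax 0.033 zmed 0.0301
plate 568 [516.2 -26.7] [181.2  52.9] 73.4 zmax 0.101 zmed 0.0986
lug 271 [517.  -25.7] [50.7 11.9] 74.1 zmax 0.177 zmed 0.1488
base 1512 [609.2 310. ] [173.5 117.6] 15.1 zmax 0.015 zmed 0.0109
post 812 [676.6 299.3] [ 86.  143.4] 50.0 zmax 0.16 zmed 0.0456
peg 315 [569.8 299.1] [92.5 15.3] 20.3 zmax 0.209 zmed 0.1974
cam>50 290 [ 589.2 -355.5] [70.4 54.8] 29.2 zmax 0.115 zmed 0.0867
camdisc 168 [ 602.5 -366.5] [140.9 143.8] 8.9 zmax 0.02 zmed 0.0135
cruc 197 [682.5  26.3] [46.5 36.7] 34.1 zmax 0.045 zmed 0.0356
bung 68 [ 667.7 -156.4] [21.4 19.6] 33.7 zmax 0.03 zmed 0.021
```

View pics/camc.png

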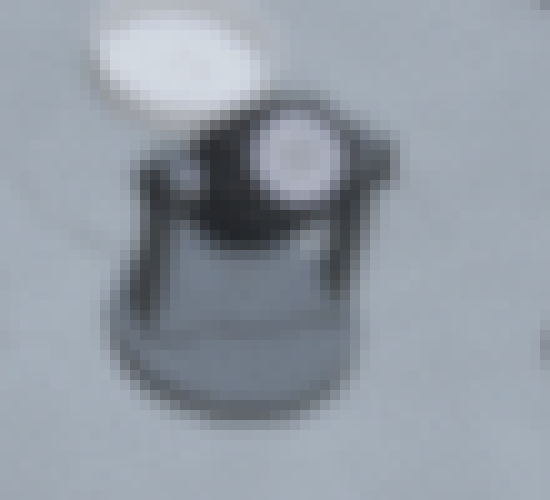

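View pics/camd.png

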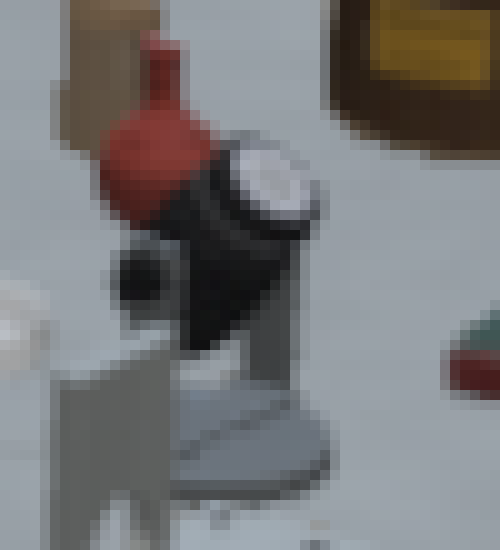

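```bash
cat >> h.py <<'E'
def tri(a,ua,b,ub):
    oa,da=ray(a,[ua]);ob,db=ray(b,[ub]);da=da[0]/np.linalg.norm(da[0]);db=db[0]/np.linalg.norm(db[0])
    s=np.linalg.lstsq(np.c_[da,-db],ob-oa,rcond=None)[0]; p=oa+s[0]*da;q=ob+s[1]*db
    return (p+q)/2,np.linalg.norm(p-q)
E
python3 - <<'E'
from h import *
a=load('scene0');b=load('side0')
print('lens',tri(a,(414.5,170.4),b,(372.2,168.2)))
# disc edge in scene: left (395.8,188),(bottom 408.5,196.5), right (420,190)
print('disc',onplane(a,[(395.6,187),(402,194.5),(410,196.5),(419,192)],.006))
print('disc side',onplane(b,[(378.2,195.5),(370,199.7),(362,199.3)],.006))
# lens white pixels
for n,im,(x0,x1,y0,y1) in(('sc',a,(405,425,162,180)),('sd',b,(362,380,160,176))):
    g=im['frame'].min(2); m=np.zeros_like(g);m[y0:y1,x0:x1]=(g[y0:y1,x0:x1]>165)
    k,l,st,c=cv2.connectedComponentsWithStats(m); i=1+np.argmax(st[1:,4]) 
    for i in range(1,k): print(n,st[i],c[i])
print(arm.observe()['joints'])
E
```

```text
lens (array([ 0.56928384, -0.35596   ,  0.10393145]), np.float64(0.0021461384585123038))
disc [[ 0.60993007 -0.32640193  0.006     ]
 [ 0.57179745 -0.32549734  0.006     ]
 [ 0.55200197 -0.3437376   0.006     ]
 [ 0.55440732 -0.38250359  0.006     ]]
disc side [[ 0.54716473 -0.37098038  0.006     ]
 [ 0.56200086 -0.32674291  0.006     ]
 [ 0.58674921 -0.31965465  0.006     ]]
sc [405 162   8   5  26] [407.69230769 163.34615385]
sc [412 167   6   7  23] [414.30434783 170.43478261]
sd [369 166   2   1   2] [369.5 166. ]
sd [373 170   1   1   1] [373. 170.]
[ 1.09041151  0.43506346  0.02498314  1.57383351 -0.01163662  1.1339967
 -0.07508239]
```

```bash
cat >> h.py <<'E'
def plan(p,yaw=None,axis='y'):
    """p world TCP target; yaw deg of jaw axis (mod 180)"""
    s=arm.observe();R=Rn.from_rotvec(s['ee_rot']).as_matrix()
    d=R.T@(np.array(p)-s['position'])*1000
    y=np.degrees(np.arctan2(R[1,1],R[0,1])); x=np.degrees(np.arctan2(R[1,0],R[0,0]))
    out='slide %s |%.0f| jaw %.1f toolx %.1f tiltz %s'%(d.round(1),np.linalg.norm(d),y,x,R[:,2].round(3))
    if yaw is not None:
        dy=(yaw-y+90)%180-90; out+=' roll %.3f'%(-np.radians(dy))
    print(out, s['position'].round(4),'clk',round(s['clock'],2),'F',s['force'].round(1),'w',round(s['width'],3),'q',s['joints'].round(2))
E
python3 - <<'E'
from h import *
plan((.45,-.32,.26),-16.5)
E
```

```text
slide [ 300.3 -161.3  -33.7] |342| jaw -68.4 toolx 21.6 tiltz [-0.     0.001 -1.   ] roll -0.905 [ 0.2304 -0.5806  0.2261] clk 0.15 F [ 0.3 -0.3  0.4] w 1.002 q [ 1.09  0.44  0.02  1.57 -0.01  1.13 -0.08]
```

>>> {"fn": "jog_arm", "kwargs": {"increments": [{"slide": [20, -10, -5], "roll": 0, "gripper": 1}, {"slide": [55, -28, -10], "roll": 0, "gripper": 1}, {"slide": [90, -48, -15], "roll": -0.1, "gripper": 1}, {"slide": [127, -67, -20], "roll": -0.2, "gripper": 1}, {"slide": [163, -87, -25], "roll": -0.3, "gripper": 1}, {"slide": [200, -106, -30], "roll": -0.4, "gripper": 1}, {"slide": [235, -126, -34], "roll": -0.45, "gripper": 1}, {"slide": [270, -145, -34], "roll": -0.5, "gripper": 1}, {"slide": [292, -157, -34], "roll": -0.5, "gripper": 1}, {"slide": [300, -161, -34], "roll": -0.5, "gripper": 1}]}}

```text
clock: 0.98
position: [0.4531, -0.3158, 0.2608]
ee_rot: [-2.838, -1.344, -0.003]
force: [0.4, -0.1, 0.7]
width: 1.0
```

```bash
python3 - <<'E'
from h import *
plan((.517,-.0257,.2),-16.5)
im=snap('wrist','w1')
print(proj(im,[.569,-.356,.104]))
E
```

```text
slide [ 264.8 -134.4   61.4] |303| jaw -39.3 toolx 50.7 tiltz [ 0.001  0.002 -1.   ] roll -0.398 [ 0.4531 -0.3158  0.2608] clk 0.98 F [ 0.4 -0.1  0.7] w 1.0 q [ 0.67  0.3  -0.21  1.69  0.07  1.16 -0.24]
[[443.71345909 139.91210158]]
```

View pics/w1.png

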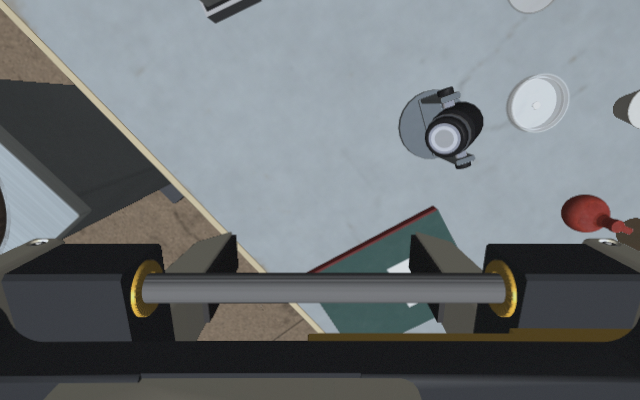

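```bash
python3 - <<'E'
from h import *
im=load('w1'); cv2.imwrite('pics/w1c.png',cv2.resize(im['frame'][75:185,385:495],None,fx=7,fy=7,interpolation=cv2.INTER_NEAREST))
C=cloud(im)
for p in[(444,138),(440,142),(448,134),(453,125)]: print(C[p[1],p[0]].round(4))
E
```

```text
[ 0.5702 -0.3546  0.104 ]
[ 0.5657 -0.3563  0.1012]
[ 0.5746 -0.353   0.1068]
[ 0.582  -0.3481  0.1098]
```

View pics/w1c.png

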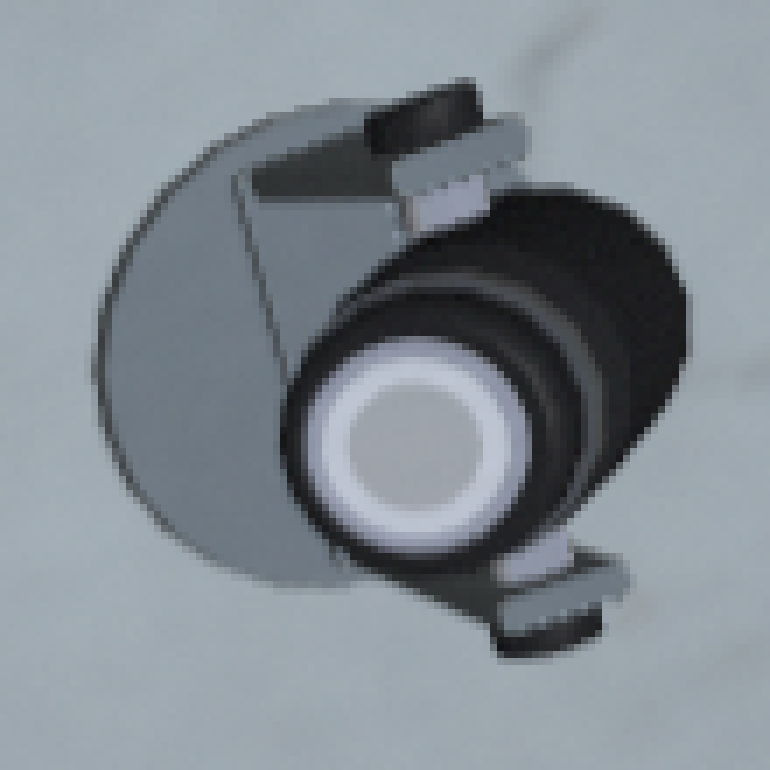

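```bash
python3 - <<'E'
from h import *
im=load('w1');C=cloud(im);v,u=np.mgrid[:400,:640]
for r in(8,12,15):
    P=C[np.hypot(u-444.3,v-138.3)<r]; c=P.mean(0); P2=P-c
    w=np.linalg.svd(P2,full_matrices=False); n=w[2][2]; n*=np.sign(n[2]); 
    print(r,len(P),c.round(4),n.round(3),'tilt',np.degrees(np.arccos(n[2])).round(1),'az',np.degrees(np.arctan2(n[1],n[0])).round(1),'rms',np.std(P2@n).round(5))
q=lambda x,y:(385+x/7-.5,75+y/7-.5)
k=onplane(im,[q(460,160),q(565,590)],.078); print(k, k.mean(0)); e=k[0]-k[1]; print(np.linalg.norm(e),np.degrees(np.arctan2(e[1],e[0])))
k=[C[int(b),int(a)] for a,b in (q(460,160),q(565,590))];print(k)
# disc circle
pts=[q(97,345),q(110,440),q(160,515),q(225,565),q(290,585),q(165,190),q(230,135),q(330,102)]
P=onplane(im,pts,.008)[:,:2]; A=np.c_[2*P,np.ones(len(P))]; s=np.linalg.lstsq(A,(P**2).sum(1),rcond=None)[0]; print('disc',s[:2],np.sqrt(s[2]+s[:2]@s[:2]))
E
```

```text
8 201 [ 0.5699 -0.3547  0.1054] [ 0.921 -0.269  0.281] tilt 73.7 az -16.3 rms 0.00356
12 451 [ 0.5701 -0.3549  0.1045] [ 0.974 -0.11   0.199] tilt 78.5 az -6.5 rms 0.00523
15 709 [ 0.5699 -0.3548  0.105 ] [ 0.968 -0.128  0.214] tilt 77.7 az -7.5 rms 0.00656
[[ 0.60301387 -0.33282904  0.078     ]
 [ 0.58133788 -0.39509839  0.078     ]] [ 0.59217588 -0.36396371  0.078     ]
0.06593421124621093 70.80697494670866
[array([ 0.60055866, -0.33059718,  0.08618021]), array([ 0.57981017, -0.39121913,  0.08551513])]
disc [ 0.5898039  -0.36124416] 0.041750872138122105
```

```bash
python3 - <<'E'
from h import *
im=load('w1');C=cloud(im);v,u=np.mgrid[:400,:640]
o=-im['R'].T@im['t']; a=np.array([.5699,-.3548,.1045])
for r in(10,13,16):
    P=C[np.hypot(u-444.3,v-138.3)<r]-a
    e=(a-o)/np.linalg.norm(a-o); B=np.linalg.svd(e[None])[2][1:]
    X=P@B.T;y=P@e; s=np.linalg.lstsq(np.c_[X,np.ones(len(X))],y,rcond=None)[0]
    n=e-B.T@s[:2]; n*=-1/np.linalg.norm(n)
    res=y-np.c_[X,np.ones(len(X))]@s
    print(r,n.round(3),'tilt',np.degrees(np.arccos(n[2])).round(1),'az',np.degrees(np.arctan2(n[1],n[0])).round(1),res.std())
plan((.517,-.0257,.2),-16.5)
E
```

```text
10 [-0.569  0.201  0.797] tilt 37.1 az 160.5 0.018936692947584963
13 [-0.566  0.203  0.799] tilt 37.0 az 160.3 0.01461338782917275
16 [-0.568  0.194  0.8  ] tilt 36.9 az 161.2 0.020557852154970083
slide [ 265.3 -134.8   61.2] |304| jaw -39.4 toolx 50.6 tiltz [ 0.001  0.002 -1.   ] roll -0.399 [ 0.4529 -0.3164  0.2607] clk 1.03 F [ 0.9  1.3 -0.5] w 1.0 q [ 0.67  0.3  -0.21  1.69  0.07  1.16 -0.24]
```

>>> {"fn": "jog_arm", "kwargs": {"increments": [{"slide": [15, -8, 0], "roll": -0.03, "gripper": 1}, {"slide": [48, -24, 5], "roll": -0.1, "gripper": 1}, {"slide": [85, -42, 12], "roll": -0.17, "gripper": 1}, {"slide": [122, -61, 20], "roll": -0.24, "gripper": 1}, {"slide": [159, -80, 25], "roll": -0.3, "gripper": 1}, {"slide": [195, -98, 30], "roll": -0.35, "gripper": 1}, {"slide": [228, -115, 35], "roll": -0.38, "gripper": 1}, {"slide": [250, -127, 40], "roll": -0.4, "gripper": 1}, {"slide": [262, -133, 40], "roll": -0.4, "gripper": 1}, {"slide": [265, -135, 40], "roll": -0.4, "gripper": 1}]}}

```text
clock: 1.87
position: [0.5151, -0.0285, 0.2204]
ee_rot: [-2.518, -1.877, 0.0]
force: [0.6, 0.1, -0.3]
width: 0.998
```

```bash
python3 - <<'E'
from h import *
plan((.517,-.0257,.143),-16.5)
im=snap('wrist','w2')
print(proj(im,[[.517,-.0257,.173],[.517,-.0257,.121]]))
E
```

```text
slide [ 3.2  1.1 77.4] |77| jaw -16.6 toolx 73.4 tiltz [-0.001  0.001 -1.   ] roll -0.002 [ 0.5151 -0.0285  0.2204] clk 1.87 F [ 0.6  0.1 -0.3] w 0.998 q [ 0.29  0.3  -0.42  1.82  0.14  1.05 -0.48]
[[325.67589482 216.34492983]
 [325.22180341 195.25819416]]
```

View pics/w2.png

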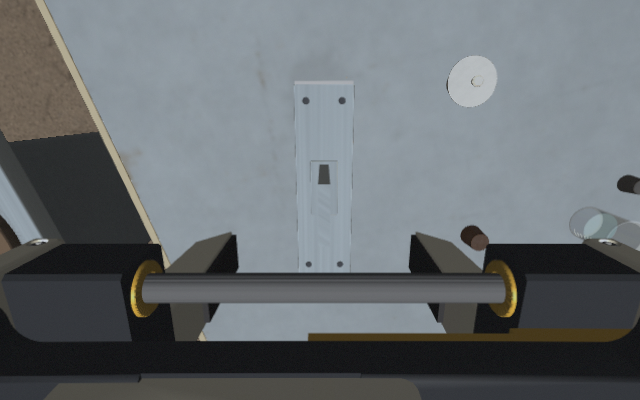

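>>> {"fn": "jog_arm", "kwargs": {"increments": [{"slide": [3, 1, 6], "roll": 0, "gripper": 1}, {"slide": [3, 1, 20], "roll": 0, "gripper": 1}, {"slide": [3, 1, 36], "roll": 0, "gripper": 0.8}, {"slide": [3, 1, 52], "roll": 0, "gripper": 0.6}, {"slide": [3, 1, 65], "roll": 0, "gripper": 0.45}, {"slide": [3, 1, 73], "roll": 0, "gripper": 0.4}, {"slide": [3, 1, 77], "roll": 0, "gripper": 0.3}, {"slide": [3, 1, 77], "roll": 0, "gripper": 0.3}, {"slide": [3, 1, 77], "roll": 0, "gripper": 0.25}, {"slide": [3, 1, 77], "roll": 0, "gripper": 0.2}], "newtons": 40}}

```text
clock: 2.75
position: [0.5178, -0.0282, 0.1444]
ee_rot: [2.522, 1.872, 0.001]
force: [0.6, 0.5, -0.0]
width: 0.469
```

>>> {"fn": "jog_arm", "kwargs": {"increments": [{"slide": [0, 0, 0], "roll": 0, "gripper": 0.15}, {"slide": [0, 0, 0], "roll": 0, "gripper": 0.1}, {"slide": [0, 0, 0], "roll": 0, "gripper": 0.05}, {"slide": [0, 0, 0], "roll": 0, "gripper": 0}, {"slide": [0, 0, 0], "roll": 0, "gripper": 0}, {"slide": [0, 0, 0], "roll": 0, "gripper": 0}, {"slide": [0, 0, 0], "roll": 0, "gripper": 0}, {"slide": [0, 0, -2], "roll": 0, "gripper": 0}, {"slide": [0, 0, -6], "roll": 0, "gripper": 0}, {"slide": [0, 0, -10], "roll": 0, "gripper": 0}]}}

```text
clock: 3.58
position: [0.5172, -0.028, 0.154]
ee_rot: [-2.522, -1.873, 0.0]
force: [-0.4, -0.2, -1.8]
width: 0.083
```

```bash
python3 - <<'E'
from h import *
plan((.517,-.0257,.26),19.5)
im=snap('wrist','w3');im=snap('side','d3')
cv2.imwrite('pics/d3c.png',cv2.resize(im['frame'][150:340,230:480],None,fx=3,fy=3,interpolation=cv2.INTER_CUBIC))
E
```

```text
slide [   2.1   -0.9 -106. ] |106| jaw -16.8 toolx 73.2 tiltz [-0. -0. -1.] roll -0.633 [ 0.5172 -0.028   0.154 ] clk 3.58 F [-0.4 -0.2 -1.8] w 0.083 q [ 0.26  0.38 -0.41  1.9   0.19  0.91 -0.52]
```

View pics/d3c.png

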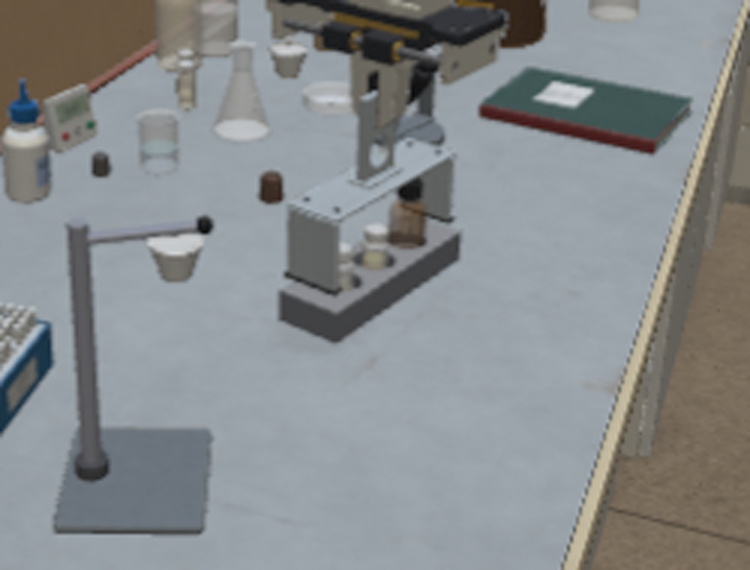

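```bash
python3 - <<'E'
from h import *
a=load('scene0');b=load('side0')
t,e=tri(a,(228.3,233.2),b,(297.8,224.7));print('ball',t,e)
p,e=tri(a,(207.5,217.8),b,(256,225.5));print('posttop',p,e)
# base of post (black foot) & base plate corners
print('base sc',onplane(a,[(180+57/3,150+357/3),(180+135/3,150+292/3),(180+204/3,150+345/3),(180+128/3,150+414/3)],.01))
print('base sd',onplane(b,[(230+70/3,150+430/3),(230+211/3,150+430/3),(230+204/3,150+528/3),(230+56/3,150+527/3)],.01))
for im,r in((a,(222,236,226,240)),(b,(290,304,217,232))):
    g=im['frame'].max(2);x0,x1,y0,y1=r;m=(g[y0:y1,x0:x1]<70); v,u=np.nonzero(m); print(u.mean()+x0,v.mean()+y0,len(u))
E
```

```text
ball [0.53254755 0.2807827  0.2023815 ] 0.0014383433393307492
posttop [0.60799697 0.3089653  0.19929264] 0.0029354424231571225
base sc [[0.60291963 0.36602614 0.01      ]
 [0.64034495 0.26974059 0.01      ]
 [0.54982398 0.23512967 0.01      ]
 [0.51132228 0.32984401 0.01      ]]
base sd [[0.64469853 0.27381727 0.01      ]
 [0.5509751  0.2335705  0.01      ]
 [0.5097089  0.33383974 0.01      ]
 [0.5986538  0.37096619 0.01      ]]
228.0 233.5 2
297.7 224.9 20
```

```bash
python3 - <<'E'
from h import *
plan((.485,.262,.225),21.3)
E
```

```text
slide [ 268.1 -115.1  -70.5] |300| jaw -16.8 toolx 73.2 tiltz [ 0.001 -0.    -1.   ] roll -0.665 [ 0.5178 -0.0279  0.1546] clk 3.68 F [ 0.5 -0.  -0.1] w 0.084 q [ 0.26  0.37 -0.41  1.9   0.19  0.91 -0.52]
```

>>> {"fn": "jog_arm", "kwargs": {"increments": [{"slide": [0, 0, -15], "roll": 0, "gripper": 0}, {"slide": [0, 0, -42], "roll": 0, "gripper": 0}, {"slide": [5, -2, -66], "roll": 0, "gripper": 0}, {"slide": [25, -11, -78], "roll": -0.05, "gripper": 0}, {"slide": [55, -24, -80], "roll": -0.12, "gripper": 0}, {"slide": [88, -38, -80], "roll": -0.2, "gripper": 0}, {"slide": [120, -52, -80], "roll": -0.28, "gripper": 0}, {"slide": [150, -65, -80], "roll": -0.36, "gripper": 0}, {"slide": [180, -78, -80], "roll": -0.44, "gripper": 0}, {"slide": [200, -86, -80], "roll": -0.5, "gripper": 0}]}}

```text
clock: 4.52
position: [0.4917, 0.192, 0.2342]
ee_rot: [-1.971, -2.445, -0.002]
force: [0.8, 0.8, -1.1]
width: 0.083
```

```bash
python3 - <<'E'
from h import *
plan((.485,.262,.225),21.3)
E
```

```text
slide [69.8  8.4  9.3] |71| jaw 12.3 toolx 102.3 tiltz [ 0.     0.002 -1.   ] roll -0.158 [0.4917 0.192  0.2342] clk 4.52 F [ 0.8  0.8 -1.1] w 0.083 q [-0.    0.34 -0.61  1.76  0.21  1.11 -0.47]
```

>>> {"fn": "jog_arm", "kwargs": {"increments": [{"slide": [12, 1, 0], "roll": -0.03, "gripper": 0}, {"slide": [28, 3, 2], "roll": -0.07, "gripper": 0}, {"slide": [44, 5, 4], "roll": -0.11, "gripper": 0}, {"slide": [56, 6, 6], "roll": -0.14, "gripper": 0}, {"slide": [64, 7, 8], "roll": -0.16, "gripper": 0}, {"slide": [66, 8, 9], "roll": -0.16, "gripper": 0}, {"slide": [66, 8, 9], "roll": -0.16, "gripper": 0}, {"slide": [66, 8, 9], "roll": -0.16, "gripper": 0}, {"slide": [66, 8, 9], "roll": -0.16, "gripper": 0}, {"slide": [66, 8, 9], "roll": -0.16, "gripper": 0}]}}

```text
clock: 5.35
position: [0.4873, 0.2537, 0.2248]
ee_rot: [1.781, 2.588, -0.0]
force: [-1.0, 0.2, -1.2]
width: 0.087
```

```bash
python3 - <<'E'
from h import *
plan((.485,.262,.225),21.3)
im=snap('side','d4')
cv2.imwrite('pics/d4c.png',cv2.resize(im['frame'][120:340,180:430],None,fx=3,fy=2.7,interpolation=cv2.INTER_CUBIC))
im=snap('scene','s4')
cv2.imwrite('pics/s4c.png',cv2.resize(im['frame'][160:310,160:360],None,fx=4,fy=4,interpolation=cv2.INTER_CUBIC))
im=snap('wrist','w4');print(proj(im,[.531,.282,.201]))
E
```

```text
slide [ 8.5  0.8 -0.2] |9| jaw 20.9 toolx 110.9 tiltz [ 0. -0. -1.] roll -0.006 [0.4873 0.2537 0.2248] clk 5.35 F [-1.   0.2 -1.2] w 0.087 q [-0.1   0.39 -0.64  1.72  0.26  1.11 -0.46]
[[409.40529737 218.6690922 ]]
```

View pics/d4c.png

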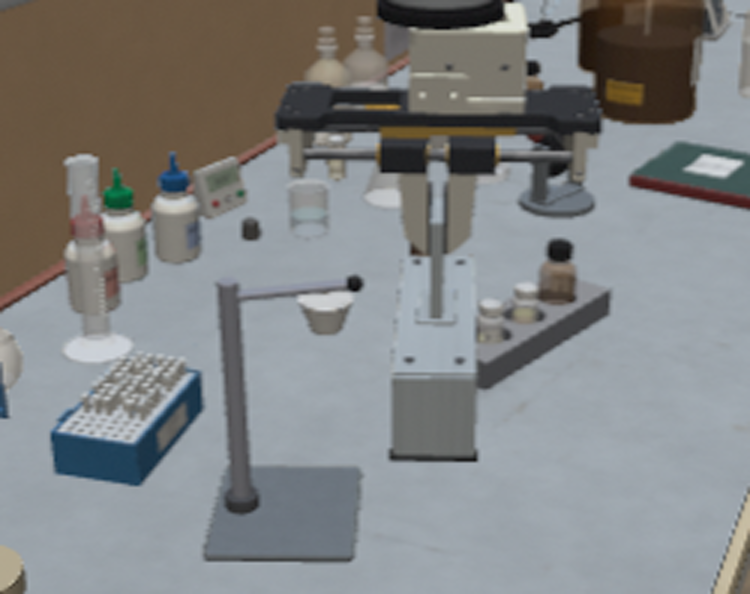

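View pics/s4c.png

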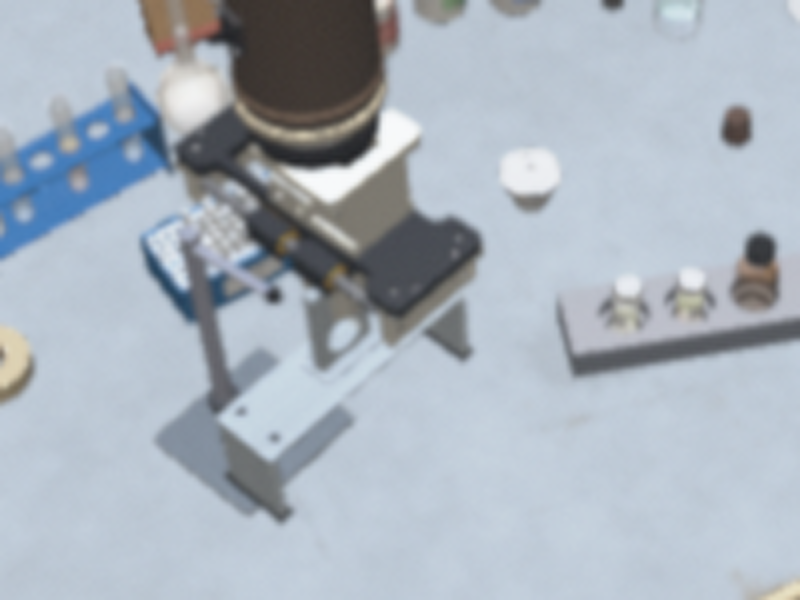

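View pics/w4.png

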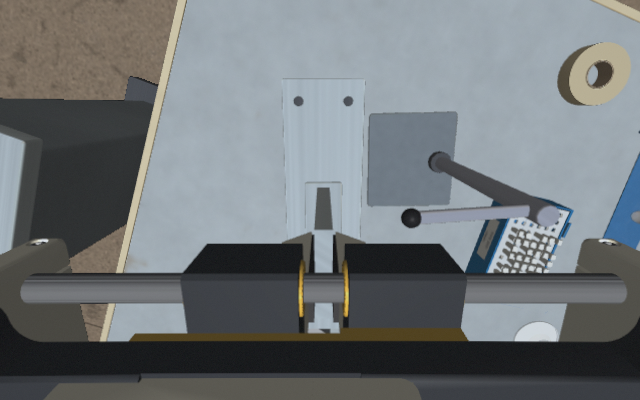

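```bash
python3 - <<'E'
from h import *
a=load('s4');w=load('w4'); s=arm.observe();p=s['position'];R=Rn.from_rotvec(s['ee_rot']).as_matrix()
o,d=ray(a,[(246.6,242.8)]);d=d[0]; n=R[:,1]; X=o+d*((p-o)@n/(d@n)); print('eye rel tool mm',R.T@(X-p)*1000, X)
b=onplane(w,[(411,217)],.201)[0]; print('ball',b)
B=np.array([.531,.282,.201]); B=(B+b)/2
print('ball rel tool',R.T@(B-p)*1000)
o,d=ray(w,[(547,213)]); X=o+d*((.203-o[2])/d[:,2])[:,None]; print('posttop',X, R.T@(X[0]-p)*1000)
E
```

```text
eye rel tool mm [-4.61569588e+00 -8.03557960e-14  3.02591135e+01] [0.48886094 0.24982389 0.19458128]
ball [0.53143154 0.28329171 0.201     ]
ball rel tool [10.86911373 51.29824696 23.8463417 ]
posttop [[0.6032931  0.31436005 0.203     ]] [ 14.6817899  129.95226089  21.86104804]
```

```bash
python3 - <<'E'
from h import *
w=load('w4'); s=arm.observe();p=s['position'];R=Rn.from_rotvec(s['ee_rot']).as_matrix()
z=p[2]-.0234-.024
X=onplane(w,[(324,79),(283,79),(365,79),(298,101),(348,101)],z); print(((X-p)@R*1000).round(1))
w=load('w2')
X=onplane(w,[(324,84),(305.5,100.5),(342,100.5),(308.5,264.5),(340,264.5)],.097);print(X[0],X[1:].mean(0),X[1:])
E
python3 - <<'E'
from h import *
a=load('s4');cv2.imwrite('pics/s4e.png',cv2.resize(a['frame'][222:262,225:275],None,fx=14,fy=14,interpolation=cv2.INTER_NEAREST))
E
```

```text
[[ 89.9   0.1  47.4]
 [ 89.9 -24.3  47.4]
 [ 89.9  24.4  47.4]
 [ 77.4 -15.6  47.4]
 [ 77.4  14.6  47.4]]
[0.54104278 0.05881605 0.097     ] [ 0.51596623 -0.02588742  0.097     ] [[ 0.5226538   0.05080473  0.097     ]
 [ 0.5516968   0.04217887  0.097     ]
 [ 0.48025193 -0.09395977  0.097     ]
 [ 0.50926237 -0.10257352  0.097     ]]
```

View pics/s4e.png

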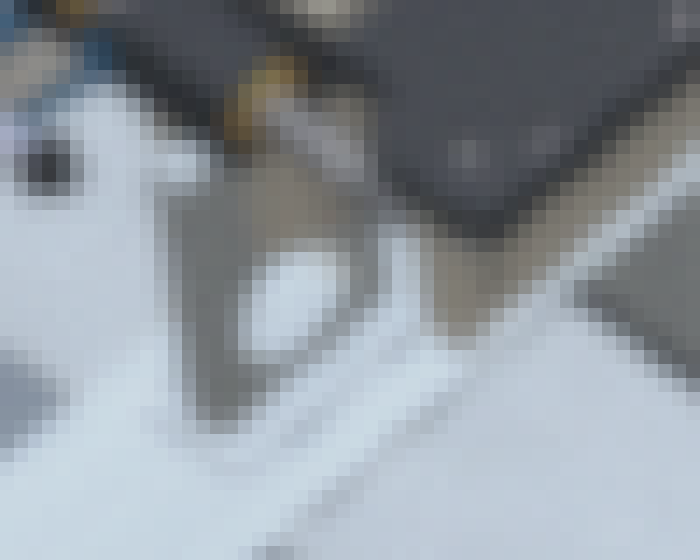

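>>> {"fn": "jog_arm", "kwargs": {"increments": [{"slide": [5, 0, 0], "roll": -0.01, "gripper": 0}, {"slide": [9, 0, 0], "roll": -0.02, "gripper": 0}, {"slide": [9, 5, 0], "roll": -0.02, "gripper": 0}, {"slide": [9, 14, 0], "roll": -0.02, "gripper": 0}, {"slide": [9, 24, 0], "roll": -0.02, "gripper": 0}, {"slide": [9, 34, 0], "roll": -0.02, "gripper": 0}, {"slide": [9, 42, 0], "roll": -0.02, "gripper": 0}, {"slide": [9, 46, 0], "roll": -0.02, "gripper": 0}, {"slide": [9, 46, 0], "roll": -0.02, "gripper": 0}, {"slide": [9, 46, 0], "roll": -0.02, "gripper": 0}]}}

```text
clock: 6.33
position: [0.5267, 0.2796, 0.2244]
ee_rot: [-1.753, -2.607, 0.001]
force: [0.6, -0.4, -1.0]
width: 0.088
```

```bash
python3 - <<'E'
from h import *
plan((.5643,.2931,.224),22)
im=snap('side','d5')
cv2.imwrite('pics/d5c.png',cv2.resize(im['frame'][160:320,220:380],None,fx=3.6,fy=3.6,interpolation=cv2.INTER_CUBIC))
im=snap('wrist','w5')
E
```

```text
slide [-1.7 40.   0.4] |40| jaw 22.2 toolx 112.2 tiltz [-0.001 -0.    -1.   ] roll 0.003 [0.5267 0.2796 0.2244] clk 6.33 F [ 0.6 -0.4 -1. ] w 0.088 q [-0.14  0.47 -0.63  1.61  0.29  1.16 -0.45]
```

View pics/d5c.png

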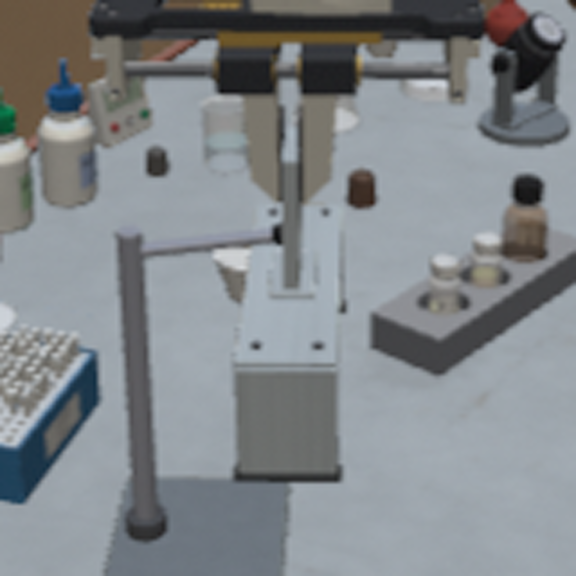

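View pics/w5.png

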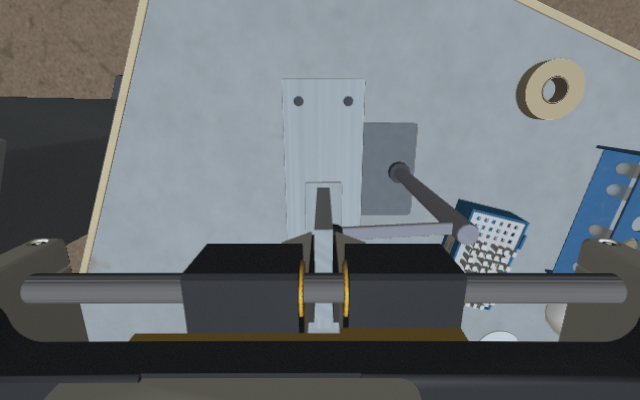

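```bash
python3 - <<'E'
from h import *
w=load('w5'); s=arm.observe();p=s['position'];R=Rn.from_rotvec(s['ee_rot']).as_matrix()
print((onplane(w,[(337,231),(466,234)],.201)-p)@R*1000, (onplane(w,[(466,233)],.203)-p)@R*1000)
E
```

```text
[[ 2.7000583   8.08713369 23.6500427 ]
 [ 0.90123879 85.54427421 23.61749556]] [[ 2.37161332 84.51705918 21.6178705 ]]
```

>>> {"fn": "jog_arm", "kwargs": {"increments": [{"slide": [0, 4, 0], "roll": 0, "gripper": 0}, {"slide": [0, 11, 0], "roll": 0, "gripper": 0}, {"slide": [0, 20, 0], "roll": 0, "gripper": 0}, {"slide": [0, 29, 0], "roll": 0, "gripper": 0}, {"slide": [0, 37, 0], "roll": 0, "gripper": 0}, {"slide": [0, 41, 0], "roll": 0, "gripper": 0}, {"slide": [0, 42, 0], "roll": 0, "gripper": 0}, {"slide": [0, 42, 2], "roll": 0, "gripper": 0}, {"slide": [0, 42, 5], "roll": 0, "gripper": 0}, {"slide": [0, 42, 8], "roll": 0, "gripper": 0}]}}

```text
clock: 7.27
position: [0.5653, 0.2953, 0.2164]
ee_rot: [-1.753, -2.607, 0.0]
force: [-0.6, -0.8, -1.9]
width: 0.084
```

>>> {"fn": "jog_arm", "kwargs": {"increments": [{"slide": [0, 0, 1], "roll": 0, "gripper": 0}, {"slide": [0, 0, 2], "roll": 0, "gripper": 0}, {"slide": [0, 0, 3], "roll": 0, "gripper": 0}, {"slide": [0, 0, 4], "roll": 0, "gripper": 0}, {"slide": [0, 0, 5], "roll": 0, "gripper": 0}, {"slide": [0, 0, 5.5], "roll": 0, "gripper": 0}, {"slide": [0, 0, 5.5], "roll": 0, "gripper": 0}, {"slide": [0, 0, 5.5], "roll": 0, "gripper": 0}, {"slide": [0, 0, 5.5], "roll": 0, "gripper": 0}, {"slide": [0, 0, 5.5], "roll": 0, "gripper": 0}]}}

```text
clock: 8.1
position: [0.5656, 0.2953, 0.2113]
ee_rot: [1.753, 2.607, 0.0]
force: [-0.1, -0.1, -1.5]
width: 0.084
```

```bash
python3 - <<'E'
from h import *
plan((.5643,.2931,.209),22)
im=snap('side','d6')
cv2.imwrite('pics/d6c.png',cv2.resize(im['frame'][160:320,220:380],None,fx=3.6,fy=3.6,interpolation=cv2.INTER_CUBIC))
E
```

```text
slide [-1.6 -2.1  2.3] |3| jaw 22.2 toolx 112.2 tiltz [ 0.  0. -1.] roll 0.003 [0.5656 0.2953 0.2113] clk 8.1 F [-0.1 -0.1 -1.5] w 0.084 q [-0.17  0.54 -0.6   1.52  0.32  1.18 -0.45]
```

View pics/d6c.png

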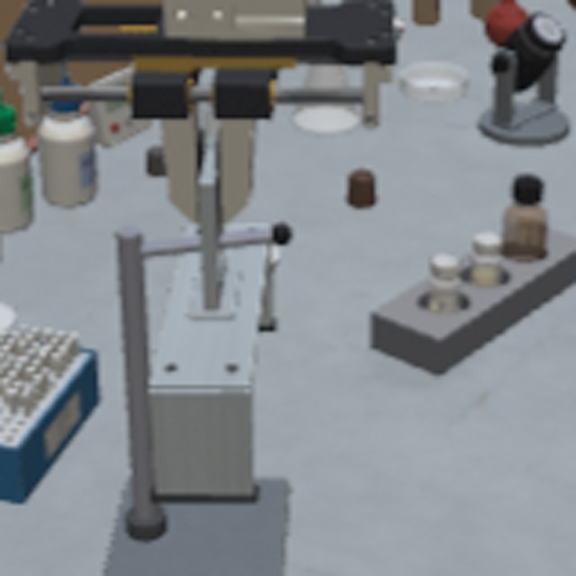

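>>> {"fn": "jog_arm", "kwargs": {"increments": [{"slide": [0, 0, 0.5], "roll": 0, "gripper": 0}, {"slide": [0, 0, 1], "roll": 0, "gripper": 0}, {"slide": [0, 0, 1.5], "roll": 0, "gripper": 0}, {"slide": [0, 0, 2], "roll": 0, "gripper": 0}, {"slide": [0, 0, 2.3], "roll": 0, "gripper": 0}, {"slide": [0, 0, 2.3], "roll": 0, "gripper": 0}, {"slide": [0, 0, 2.3], "roll": 0, "gripper": 0}, {"slide": [0, 0, 2.3], "roll": 0, "gripper": 0}, {"slide": [0, 0, 2.3], "roll": 0, "gripper": 0}, {"slide": [0, 0, 2.3], "roll": 0, "gripper": 0}]}}

```text
clock: 8.98
position: [0.5656, 0.2953, 0.209]
ee_rot: [1.753, 2.607, 0.0]
force: [-1.6, 0.6, 0.6]
width: 0.084
```

```bash
python3 - <<'E'
from h import *
for i in range(3):
  plan((.5643,.2931,.209),22); arm.get_image('scene')
E
```

```text
slide [-1.6 -2.1 -0. ] |3| jaw 22.2 toolx 112.2 tiltz [ 0. -0. -1.] roll 0.003 [0.5656 0.2953 0.209 ] clk 8.98 F [-1.6  0.6  0.6] w 0.084 q [-0.17  0.54 -0.6   1.52  0.32  1.18 -0.45]
slide [-1.6 -2.1 -0. ] |3| jaw 22.2 toolx 112.2 tiltz [ 0. -0. -1.] roll 0.003 [0.5656 0.2954 0.209 ] clk 9.03 F [-0.4  1.1 -0.3] w 0.084 q [-0.18  0.54 -0.6   1.52  0.32  1.18 -0.45]
slide [-1.6 -2.1 -0. ] |3| jaw 22.2 toolx 112.2 tiltz [ 0.  0. -1.] roll 0.003 [0.5656 0.2953 0.209 ] clk 9.08 F [-0.8 -0.2 -0. ] w 0.083 q [-0.17  0.54 -0.6   1.52  0.32  1.18 -0.45]
```

>>> {"fn": "jog_arm", "kwargs": {"increments": [{"slide": [0, 0, 0], "roll": 0, "gripper": 0.12}, {"slide": [0, 0, 0], "roll": 0, "gripper": 0.18}, {"slide": [0, 0, 0], "roll": 0, "gripper": 0.25}, {"slide": [0, 0, 0], "roll": 0, "gripper": 0.3}, {"slide": [0, 0, 0], "roll": 0, "gripper": 0.3}, {"slide": [0, 0, -4], "roll": 0, "gripper": 0.3}, {"slide": [0, 0, -14], "roll": 0, "gripper": 0.32}, {"slide": [0, 0, -30], "roll": 0, "gripper": 0.4}, {"slide": [0, 0, -48], "roll": 0, "gripper": 0.5}, {"slide": [0, 0, -62], "roll": 0, "gripper": 0.6}]}}

```text
clock: 9.97
position: [0.5658, 0.2957, 0.2732]
ee_rot: [1.753, 2.607, 0.002]
force: [0.9, 1.0, 0.6]
width: 0.489
```

```bash
python3 - <<'E'
from h import *
plan((.5026,-.0736,.2),-16.5)
im=snap('side','d7')
cv2.imwrite('pics/d7c.png',cv2.resize(im['frame'][140:340,220:420],None,fx=3,fy=3,interpolation=cv2.INTER_CUBIC))
E
```

```text
slide [-318.2 -198.    72.8] |382| jaw 22.2 toolx 112.2 tiltz [ 0.001  0.001 -1.   ] roll 0.675 [0.5658 0.2957 0.2732] clk 9.97 F [0.9 1.  0.6] w 0.489 q [-0.17  0.5  -0.62  1.43  0.29  1.3  -0.42]
```

View pics/d7c.png

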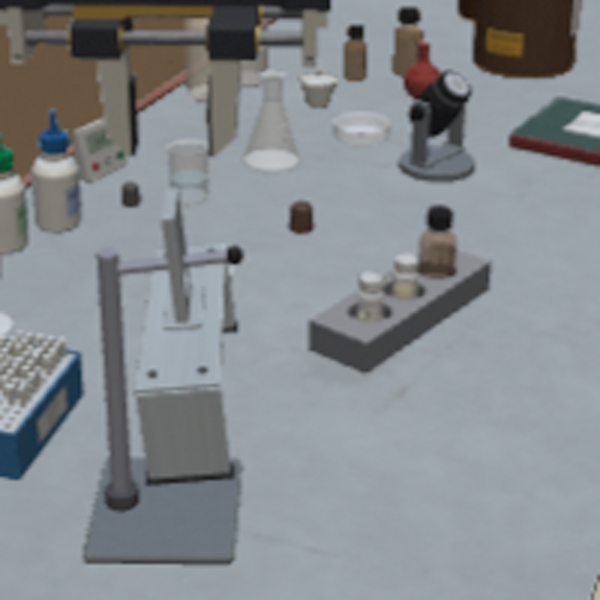

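```bash
python3 - <<'E'
from h import *
a=load('s4');b=load('d7'); P=[]
for im,r in((a,(340,362,212,232)),(b,(355,378,204,222))):
    g=im['frame'].max(2);x0,x1,y0,y1=r;m=(g[y0:y1,x0:x1]<75).astype(np.uint8); k,l,st,c=cv2.connectedComponentsWithStats(m);i=1+np.argmax(st[1:,4]); print(st[i],c[i]); P.append(c[i]+[x0,y0])
print(P,tri(a,P[0],b,P[1]), onplane(a,[P[0]],.08),onplane(b,[P[1]],.08))
E
```

```text
[ 7  8  6  6 30] [ 9.66666667 10.56666667]
[ 8  5  8  8 53] [11.11320755  8.52830189]
[array([349.66666667, 222.56666667]), array([366.11320755, 212.52830189])] (array([ 0.50035687, -0.073385  ,  0.08060898]), np.float64(0.00039651613462807103)) [[ 0.50053066 -0.07362078  0.08      ]] [[ 0.50094546 -0.0748904   0.08      ]]
```

>>> {"fn": "jog_arm", "kwargs": {"increments": [{"slide": [-15, -9, -4], "roll": 0, "gripper": 0.8}, {"slide": [-47, -29, -4], "roll": 0.07, "gripper": 1}, {"slide": [-80, -50, 0], "roll": 0.15, "gripper": 1}, {"slide": [-113, -70, 5], "roll": 0.23, "gripper": 1}, {"slide": [-147, -91, 15], "roll": 0.31, "gripper": 1}, {"slide": [-180, -112, 25], "roll": 0.39, "gripper": 1}, {"slide": [-213, -132, 35], "roll": 0.47, "gripper": 1}, {"slide": [-247, -153, 45], "roll": 0.55, "gripper": 1}, {"slide": [-280, -174, 55], "roll": 0.63, "gripper": 1}, {"slide": [-305, -190, 60], "roll": 0.67, "gripper": 1}]}}

```text
clock: 10.85
position: [0.5035, -0.0623, 0.2105]
ee_rot: [2.519, 1.877, -0.002]
force: [0.6, -1.0, 1.1]
width: 0.999
```

```bash
python3 - <<'E'
from h import *
plan((.502,-.0737,.14),-16.5)
im=snap('wrist','w8'); print(proj(im,[[.502,-.0737,.087],[.502,-.0737,.08]]))
E
```

```text
slide [-11.3   1.8  70.5] |71| jaw -16.6 toolx 73.4 tiltz [-0.001 -0.001 -1.   ] roll -0.002 [ 0.5035 -0.0623  0.2105] clk 10.85 F [ 0.6 -1.   1.1] w 0.999 q [ 0.35  0.3  -0.42  1.85  0.14  1.02 -0.41]
[[325.80713592 203.23945418]
 [325.74559007 201.00189879]]
```

View pics/w8.png

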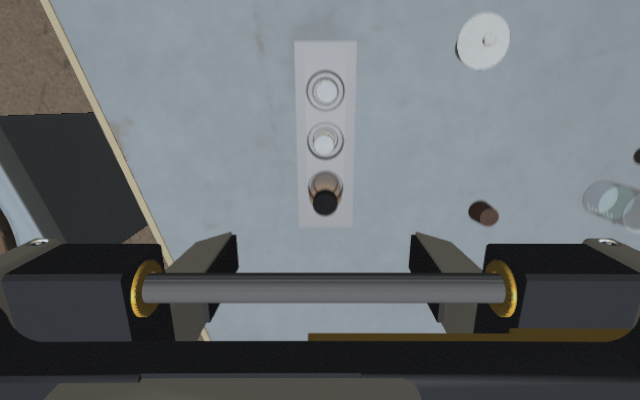

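>>> {"fn": "jog_arm", "kwargs": {"increments": [{"slide": [-5, 1, 10], "roll": 0, "gripper": 1}, {"slide": [-8, 1, 28], "roll": 0, "gripper": 1}, {"slide": [-8, 1, 50], "roll": 0, "gripper": 1}, {"slide": [-8, 1, 75], "roll": 0, "gripper": 1}, {"slide": [-8, 1, 95], "roll": 0, "gripper": 0.9}, {"slide": [-8, 1, 110], "roll": 0, "gripper": 0.8}, {"slide": [-8, 1, 115], "roll": 0, "gripper": 0.7}, {"slide": [-8, 1, 115], "roll": 0, "gripper": 0.7}, {"slide": [-8, 1, 115], "roll": 0, "gripper": 0.65}, {"slide": [-8, 1, 115], "roll": 0, "gripper": 0.65}], "newtons": 10}}

```text
clock: 11.73
position: [0.5044, -0.0663, 0.097]
ee_rot: [2.511, 1.886, 0.002]
force: [-0.5, -0.3, -0.2]
width: 0.658
```

```bash
python3 - <<'E'
from h import *
plan((.502,-.0737,.041),-16.5)
im=snap('wrist','w9'); print(proj(im,[[.502,-.0737,.087],[.502,-.0737,.08]]))
E
```

```text
slide [-7.8 -0.4 56. ] |57| jaw -16.2 toolx 73.8 tiltz [ 0.002  0.    -1.   ] roll 0.006 [ 0.5044 -0.0663  0.097 ] clk 11.73 F [-0.5 -0.3 -0.2] w 0.658 q [ 0.32  0.44 -0.38  1.98  0.23  0.77 -0.48]
[[323.72591686 256.55393068]
 [323.6779703  251.16580762]]
```

View pics/w9.png

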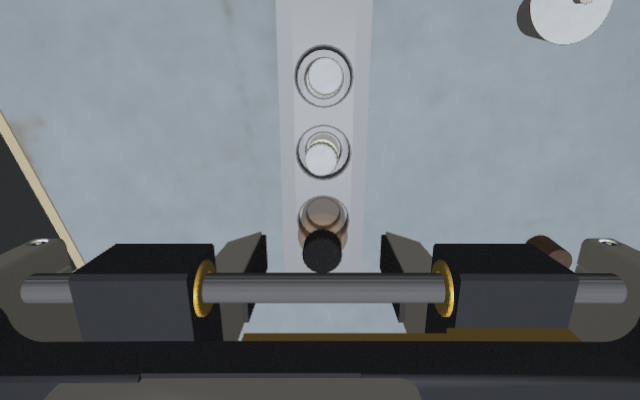

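>>> {"fn": "jog_arm", "kwargs": {"increments": [{"slide": [-4, -1, 4], "roll": 0, "gripper": 0.65}, {"slide": [-8, -1, 14], "roll": 0, "gripper": 0.65}, {"slide": [-8, -1, 28], "roll": 0, "gripper": 0.65}, {"slide": [-8, -1, 42], "roll": 0, "gripper": 0.65}, {"slide": [-8, -1, 52], "roll": 0, "gripper": 0.65}, {"slide": [-8, -1, 56], "roll": 0, "gripper": 0.6}, {"slide": [-8, -1, 56], "roll": 0, "gripper": 0.55}, {"slide": [-8, -1, 56], "roll": 0, "gripper": 0.5}, {"slide": [-8, -1, 56], "roll": 0, "gripper": 0.48}, {"slide": [-8, -1, 56], "roll": 0, "gripper": 0.45}], "newtons": 10}}

```text
clock: 12.62
position: [0.5008, -0.0742, 0.0405]
ee_rot: [2.512, 1.885, 0.001]
force: [-0.1, -0.4, -0.3]
width: 0.464
```

>>> {"fn": "jog_arm", "kwargs": {"increments": [{"slide": [0, 0, 0], "roll": 0, "gripper": 0.42}, {"slide": [0, 0, 0], "roll": 0, "gripper": 0.38}, {"slide": [0, 0, 0], "roll": 0, "gripper": 0.34}, {"slide": [0, 0, 0], "roll": 0, "gripper": 0.3}, {"slide": [0, 0, 0], "roll": 0, "gripper": 0.25}, {"slide": [0, 0, 0], "roll": 0, "gripper": 0.2}, {"slide": [0, 0, 0], "roll": 0, "gripper": 0.2}, {"slide": [0, 0, 0], "roll": 0, "gripper": 0.2}, {"slide": [0, 0, 0], "roll": 0, "gripper": 0.2}, {"slide": [0, 0, 0], "roll": 0, "gripper": 0.2}]}}

```text
clock: 13.45
position: [0.5005, -0.0742, 0.04]
ee_rot: [2.512, 1.886, 0.0]
force: [1.0, -0.0, 3.2]
width: 0.353
```

```bash
python3 - <<'E'
from h import *
plan((.502,-.0737,.049),-16.5)
E
```

```text
slide [ 0.9  1.3 -9. ] |9| jaw -16.2 toolx 73.8 tiltz [ 0. -0. -1.] roll 0.005 [ 0.5005 -0.0742  0.04  ] clk 13.45 F [ 1.  -0.   3.2] w 0.353 q [ 0.3   0.52 -0.35  2.03  0.29  0.64 -0.52]
```

>>> {"fn": "jog_arm", "kwargs": {"increments": [{"slide": [0, 0, -2], "roll": 0, "gripper": 0.2}, {"slide": [0, 0, -5], "roll": 0, "gripper": 0.2}, {"slide": [0, 0, -8], "roll": 0, "gripper": 0.2}, {"slide": [-2, 0, -8], "roll": 0, "gripper": 0.2}, {"slide": [-5, 0, -9], "roll": 0, "gripper": 0.2}, {"slide": [-9, 0, -10.3], "roll": 0, "gripper": 0.2}, {"slide": [-12, 0, -10.8], "roll": 0, "gripper": 0.2}, {"slide": [-15, 0, -11.2], "roll": 0, "gripper": 0.2}, {"slide": [-15, 0, -11.2], "roll": 0, "gripper": 0.2}, {"slide": [-15, 0, -11.2], "roll": 0, "gripper": 0.2}]}}

```text
clock: 14.28
position: [0.4962, -0.089, 0.0512]
ee_rot: [2.513, 1.885, 0.0]
force: [2.5, 1.3, 0.6]
width: 0.354
```

```bash
python3 - <<'E'
from h import *
plan((.502,-.0737,.049),-16.5)
im=snap('side','d10')
cv2.imwrite('pics/d10c.png',cv2.resize(im['frame'][160:260,310:430],None,fx=6,fy=6,interpolation=cv2.INTER_CUBIC))
E
```

```text
slide [16.3  1.3  2.2] |17| jaw -16.3 toolx 73.7 tiltz [ 0. -0. -1.] roll 0.004 [ 0.4962 -0.089   0.0512] clk 14.28 F [2.5 1.3 0.6] w 0.354 q [ 0.34  0.5  -0.36  2.03  0.27  0.66 -0.48]
```

View pics/d10c.png

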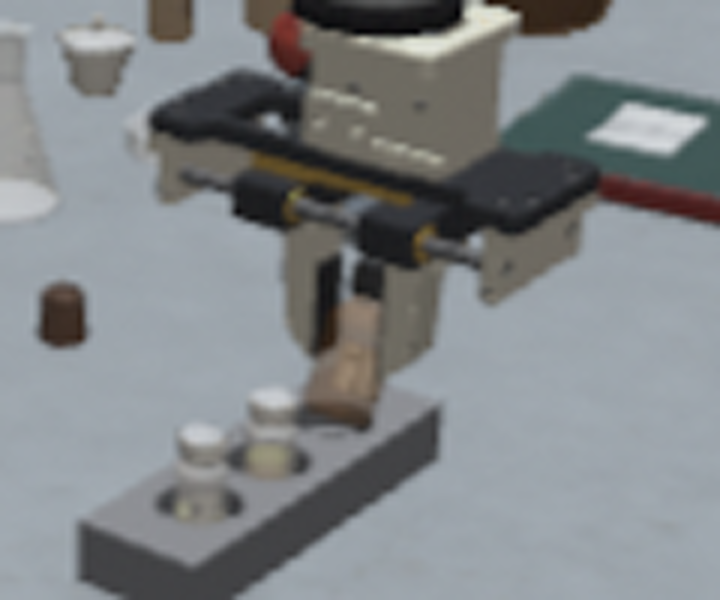

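>>> {"fn": "jog_arm", "kwargs": {"increments": [{"slide": [-2.5, 0, 0], "roll": 0, "gripper": 0.2}, {"slide": [-5, 0, 0], "roll": 0, "gripper": 0.2}, {"slide": [-7.5, 0, 0.2], "roll": 0, "gripper": 0.2}, {"slide": [-10, 0, 0.5], "roll": 0, "gripper": 0.2}, {"slide": [-12.5, 0, 0.9], "roll": 0, "gripper": 0.2}, {"slide": [-14.5, 0, 1.2], "roll": 0, "gripper": 0.2}, {"slide": [-14.5, 0, 1.2], "roll": 0, "gripper": 0.2}, {"slide": [-14.5, 0, 1.2], "roll": 0, "gripper": 0.2}, {"slide": [-14.5, 0, 1.2], "roll": 0, "gripper": 0.2}, {"slide": [-14.5, 0, 1.2], "roll": 0, "gripper": 0.2}]}}

```text
clock: 15.17
position: [0.4916, -0.1027, 0.0498]
ee_rot: [-2.512, -1.886, 0.001]
force: [-0.6, -0.3, 0.4]
width: 0.351
```

```bash
python3 - <<'E'
from h import *
plan((.502,-.0737,.049),-16.5)
im=snap('side','d11')
cv2.imwrite('pics/d11c.png',cv2.resize(im['frame'][180:250,340:410],None,fx=8,fy=8,interpolation=cv2.INTER_CUBIC))
im=snap('scene','s11')
cv2.imwrite('pics/s11c.png',cv2.resize(im['frame'][190:270,290:390],None,fx=7,fy=7,interpolation=cv2.INTER_CUBIC))
E
```

```text
slide [30.7  1.9  0.8] |31| jaw -16.2 toolx 73.8 tiltz [-0.001 -0.    -1.   ] roll 0.005 [ 0.4916 -0.1027  0.0498] clk 15.17 F [-0.6 -0.3  0.4] w 0.351 q [ 0.37  0.5  -0.35  2.03  0.28  0.66 -0.45]
```

View pics/d11c.png

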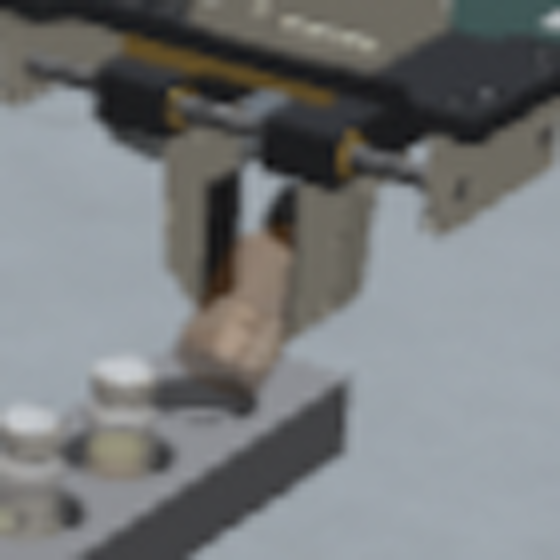

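View pics/s11c.png

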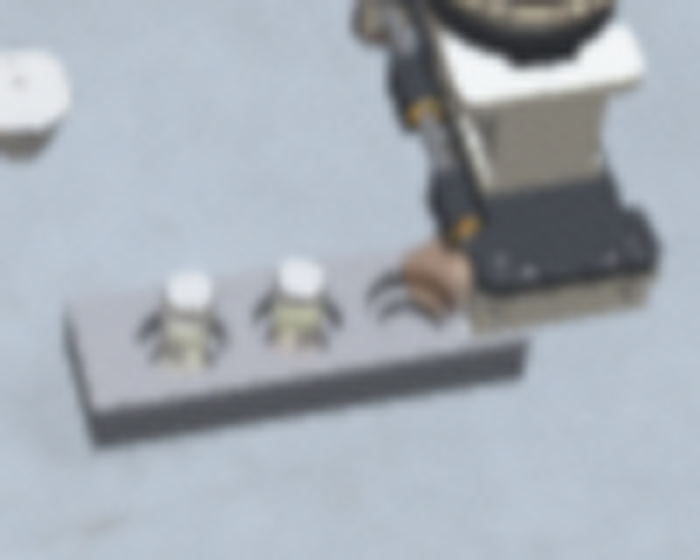

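>>> {"fn": "jog_arm", "kwargs": {"increments": [{"slide": [0, 0, 0], "roll": 0, "gripper": 0.2}, {"slide": [0, 0, 0], "roll": 0, "gripper": 0.2}, {"slide": [0, 0, -5], "roll": 0, "gripper": 0.2}, {"slide": [0, 0, -15], "roll": 0, "gripper": 0.2}, {"slide": [0, 0, -35], "roll": 0, "gripper": 0.2}, {"slide": [0, 0, -60], "roll": 0, "gripper": 0.2}, {"slide": [0, 0, -85], "roll": 0, "gripper": 0.2}, {"slide": [0, 0, -110], "roll": 0, "gripper": 0.2}, {"slide": [0, 0, -130], "roll": 0, "gripper": 0.2}, {"slide": [0, 0, -140], "roll": 0, "gripper": 0.2}], "newtons": 25}}

```text
clock: 16.1
position: [0.4932, -0.1024, 0.1934]
ee_rot: [2.51, 1.884, 0.004]
force: [0.4, -0.5, -0.0]
width: 0.345
```

```bash
python3 - <<'E'
from h import *
plan((.470,-.320,.225),70.7)
im=snap('side','d12')
cv2.imwrite('pics/d12c.png',cv2.resize(im['frame'][140:220,330:430],None,fx=7,fy=7,interpolation=cv2.INTER_CUBIC))
im=snap('wrist','w12')
E
```

```text
slide [-215.4   38.6  -31.5] |221| jaw -16.2 toolx 73.8 tiltz [ 0.004 -0.001 -1.   ] roll -1.517 [ 0.4932 -0.1024  0.1934] clk 16.1 F [ 0.4 -0.5 -0. ] w 0.345 q [ 0.44  0.31 -0.42  1.88  0.15  0.98 -0.34]
```

View pics/d12c.png

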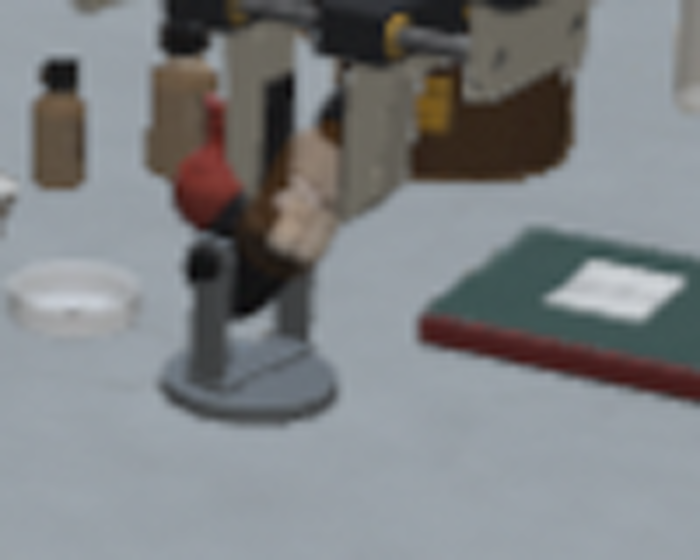

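View pics/w12.png

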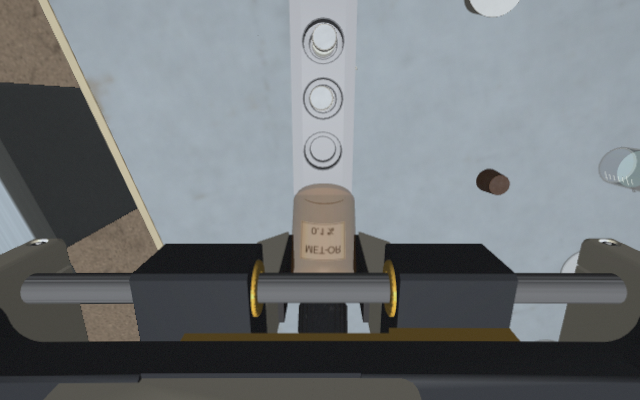

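```bash
cat >> h.py <<'E'
def btilt(f,p,rv,rows=(200,268),c0=323,hw=8):
    w=load(f);R=Rn.from_rotvec(rv).as_matrix();C=(cloud(w)-p)@R*1000
    P=C[rows[0]:rows[1],c0-hw:c0+hw].reshape(-1,3)
    ok=np.abs(P[:,2]-np.median(P[:,2]))<40;P=P[ok]
    # robust regress along view ray: fit z = a x + b
    for _ in range(6):
        a=np.polyfit(P[:,0],P[:,2],1); r=P[:,2]-np.polyval(a,P[:,0]); s=1.48*np.median(abs(r)); P=P[abs(r)<2.5*s+.5]
    ang=np.degrees(np.arctan2(1,a[0])) # direction (1,a): toward +x going down z
    print('fit',a.round(3),'n',len(P),'s',round(s,2),'tilt from vertical',round(ang,1),'x range',P[:,0].min().round(1),P[:,0].max().round(1))
    return a
E
python3 - <<'E'
from h import *
s=arm.observe();a=btilt('w12',s['position'],s['ee_rot'])
for r in((195,235),(230,268),(190,270)): btilt('w12',s['position'],s['ee_rot'],r)
b=btilt('w12',s['position'],s['ee_rot'],hw=3)
w=load('w12');print(w['depth'][180:275:5,323].round(4))
E
```

```text
fit [  0.807 -32.699] n 1079 s 0.79 tilt from vertical 51.1 x range 4.9 31.0
fit [  0.806 -32.664] n 633 s 0.79 tilt from vertical 51.1 x range 17.1 33.1
fit [  0.803 -32.652] n 604 s 0.81 tilt from vertical 51.2 x range 4.9 19.4
fit [  0.807 -32.672] n 1268 s 0.8 tilt from vertical 51.1 x range 4.0 35.1
fit [  0.809 -32.902] n 406 s 0.75 tilt from vertical 51.0 x range 4.9 31.0
[0.3317 0.1615 0.1601 0.1579 0.1577 0.1555 0.1555 0.1546 0.1543 0.1533
 0.1517 0.1512 0.1508 0.1499 0.1477 0.1467 0.1465 0.1457 0.1462]
```

```bash
python3 - <<'E'
from h import *
w=load('w8'); X=onplane(w,[(298.5,227.5),(352.5,227.5),(294.5,42),(356.5,42)],.029); print(X.round(4)); print(X[:2].mean(0),X[2:].mean(0))
w=load('w9'); X=onplane(w,[(281,272),(365,272)],.029);print(X.round(4),X.mean(0))
w=load('w12');X=onplane(w,[(323,149.5),(323,98.5)],.029);print(X)
s=arm.observe();p=s['position'];R=Rn.from_rotvec(s['ee_rot']).as_matrix()
# base upper corner: row where body begins, on fitted line
o,d=ray(w,[(323,187)]); d=d[0]; o=R.T@(o-p)*1000;d=R.T@d
a=(.807,-32.7); t=(a[0]*o[0]+a[1]-o[2])/(d[2]-a[0]*d[0]); print('K2',o+t*d)
E
python3 - <<'E'
from h import *
w=load('w8');cv2.imwrite('pics/w8c.png',cv2.resize(w['frame'][30:240,270:380],None,fx=3.5,fy=2.8))
E
```

```text
[[ 0.46   -0.1097  0.029 ]
 [ 0.518  -0.127   0.029 ]
 [ 0.5143  0.0719  0.029 ]
 [ 0.5709  0.055   0.029 ]]
[ 0.48898013 -0.11833858  0.029     ] [0.5426001  0.06343812 0.029     ]
[[ 0.4587 -0.1049  0.029 ]
 [ 0.5214 -0.1231  0.029 ]] [ 0.49003357 -0.11404099  0.029     ]
[[ 0.50268061 -0.0718643   0.029     ]
 [ 0.51615422 -0.02538986  0.029     ]]
K2 [36.19326542 -0.26700843 -3.49203481]
```

View pics/w8c.png

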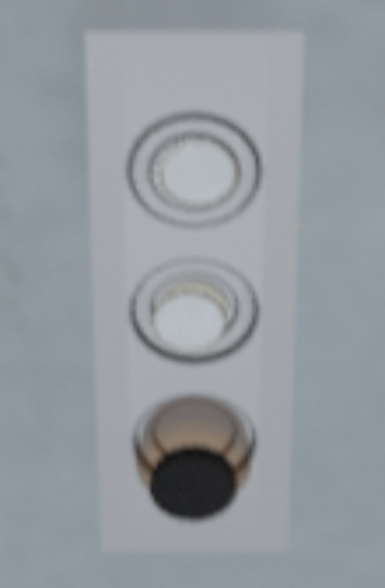

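```bash
python3 - <<'E'
from h import *
plan((.4833,-.1375,.0495),-16.4)
E
```

```text
slide [-36.3  -0.2 142.4] |147| jaw -16.2 toolx 73.8 tiltz [ 0.004 -0.001 -1.   ] roll 0.003 [ 0.4931 -0.1026  0.192 ] clk 16.2 F [ 0.2 -0.7 -0.8] w 0.346 q [ 0.43  0.31 -0.42  1.89  0.15  0.97 -0.34]
```

>>> {"fn": "jog_arm", "kwargs": {"increments": [{"slide": [-15, 0, 5], "roll": 0, "gripper": 0.2}, {"slide": [-32, 0, 18], "roll": 0, "gripper": 0.2}, {"slide": [-36, 0, 38], "roll": 0, "gripper": 0.2}, {"slide": [-36, 0, 62], "roll": 0, "gripper": 0.2}, {"slide": [-36, 0, 86], "roll": 0, "gripper": 0.2}, {"slide": [-36, 0, 108], "roll": 0, "gripper": 0.2}, {"slide": [-36, 0, 126], "roll": 0, "gripper": 0.2}, {"slide": [-36, 0, 136], "roll": 0, "gripper": 0.2}, {"slide": [-36, 0, 138], "roll": 0, "gripper": 0.2}, {"slide": [-36, 0, 138], "roll": 0, "gripper": 0.2}]}}

```text
clock: 17.03
position: [0.4813, -0.1368, 0.0511]
ee_rot: [-2.511, -1.885, 0.002]
force: [-0.0, 0.0, -0.7]
width: 0.349
```

```bash
python3 - <<'E'
from h import *
plan((.4833,-.1375,.0495),-16.4)
im=snap('side','d13')
cv2.imwrite('pics/d13c.png',cv2.resize(im['frame'][170:250,330:430],None,fx=7,fy=7,interpolation=cv2.INTER_CUBIC))
s=arm.observe();im=snap('wrist','w13');btilt('w13',s['position'],s['ee_rot'])
E
```

```text
slide [-0.1  2.1  1.6] |3| jaw -16.2 toolx 73.8 tiltz [-0.002  0.001 -1.   ] roll 0.003 [ 0.4813 -0.1368  0.0511] clk 17.03 F [-0.   0.  -0.7] w 0.349 q [ 0.43  0.49 -0.35  2.04  0.27  0.66 -0.37]
fit [  0.798 -30.389] n 1077 s 0.82 tilt from vertical 51.4 x range 4.8 31.0
```

View pics/d13c.png

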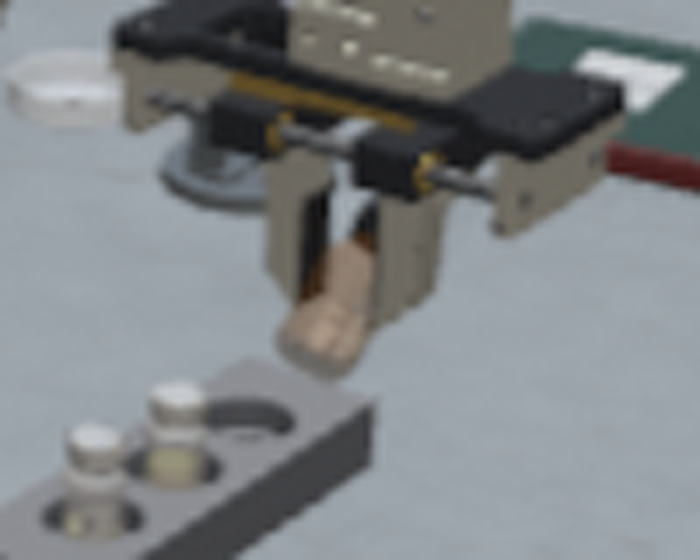

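View pics/w13.png

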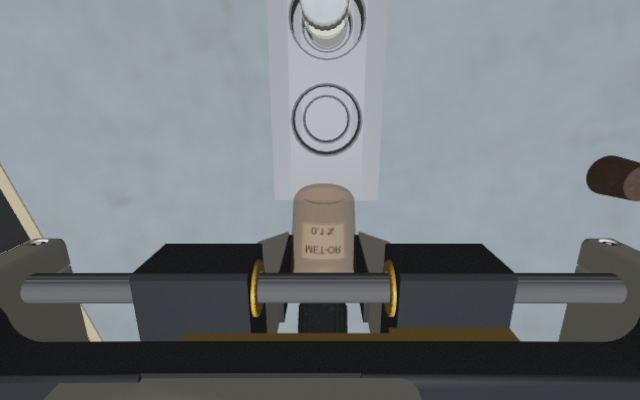

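```bash
python3 - <<'E'
from h import *
s=arm.observe();p=s['position'];R=Rn.from_rotvec(s['ee_rot']).as_matrix();w=load('w13')
print('end rel tool',((onplane(w,[(275,199.5),(379,199.5)],.029)-p)@R*1000).round(1))
o,d=ray(w,[(323,186)]); d=d[0]; o=R.T@(o-p)*1000;d=R.T@d
a=(.798,-30.39); t=(a[0]*o[0]+a[1]-o[2])/(d[2]-a[0]*d[0]); K2=(o+t*d); th=np.radians(51.4)
print('K2',K2,'K',K2+33*np.array([-np.cos(th),0,np.sin(th)]),'tableZ',p[2]*1000)
E
```

```text
end rel tool [[ 22.2 -29.1  23.5]
 [ 22.2  31.3  23.5]]
K2 [36.51203482 -1.22252808 -1.25339621] K [15.92400813 -1.22252808 24.53677938] tableZ 52.49114862636525
```

>>> {"fn": "jog_arm", "kwargs": {"increments": [{"slide": [0, 0, 1.5], "roll": 0, "gripper": 0.2}, {"slide": [2, 0, 1.5], "roll": 0, "gripper": 0.2}, {"slide": [4.5, 0, 1.5], "roll": 0, "gripper": 0.2}, {"slide": [6.5, 0, 1.5], "roll": 0, "gripper": 0.2}, {"slide": [8, 0, 1], "roll": 0, "gripper": 0.2}, {"slide": [9.5, 0, 0.5], "roll": 0, "gripper": 0.2}, {"slide": [11, 0, 0], "roll": 0, "gripper": 0.2}, {"slide": [12.5, 0, -0.5], "roll": 0, "gripper": 0.2}, {"slide": [12.5, 0, -0.5], "roll": 0, "gripper": 0.2}, {"slide": [12.5, 0, -0.5], "roll": 0, "gripper": 0.2}], "newtons": 10}}

```text
clock: 17.97
position: [0.4861, -0.1251, 0.0529]
ee_rot: [2.512, 1.885, 0.001]
force: [-0.4, -2.4, 6.4]
width: 0.35
```

```bash
python3 - <<'E'
from h import *
plan((.4833,-.1375,.0495),-16.4)
s=arm.observe();im=snap('wrist','w14');btilt('w14',s['position'],s['ee_rot'])
E
```

```text
slide [-12.7   0.8   3.4] |13| jaw -16.2 toolx 73.8 tiltz [ 0.001 -0.    -1.   ] roll 0.003 [ 0.4861 -0.1251  0.0529] clk 17.97 F [-0.4 -2.4  6.4] w 0.35 q [ 0.41  0.49 -0.35  2.03  0.27  0.66 -0.4 ]
fit [  1.444 -39.734] n 1075 s 1.09 tilt from vertical 34.7 x range 6.0 28.8
```

View pics/w14.png

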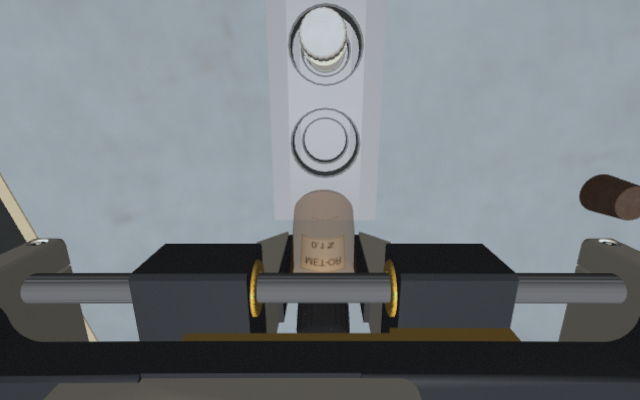

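>>> {"fn": "jog_arm", "kwargs": {"increments": [{"slide": [0, 0, 0], "roll": 0, "gripper": 0.2}, {"slide": [0, 0, 0], "roll": 0, "gripper": 0.2}, {"slide": [-1, 0, -2], "roll": 0, "gripper": 0.2}, {"slide": [-3, 0, -6], "roll": 0, "gripper": 0.2}, {"slide": [-6, 0, -14], "roll": 0, "gripper": 0.2}, {"slide": [-8, 0, -24], "roll": 0, "gripper": 0.2}, {"slide": [-10, 0, -36], "roll": 0, "gripper": 0.2}, {"slide": [-10, 0, -44], "roll": 0, "gripper": 0.2}, {"slide": [-10, 0, -46], "roll": 0, "gripper": 0.2}, {"slide": [-10, 0, -46], "roll": 0, "gripper": 0.2}], "newtons": 25}}

```text
clock: 18.85
position: [0.4832, -0.1348, 0.0994]
ee_rot: [2.512, 1.885, 0.002]
force: [0.3, 0.8, -2.1]
width: 0.347
```

```bash
python3 - <<'E'
from h import *
s=arm.observe();im=snap('wrist','w15')
for r in((205,268),(212,245),(235,268),(205,240)): btilt('w15',s['position'],s['ee_rot'],r)
plan((.470,-.320,.225),70.7)
E
```

```text
fit [  1.403 -39.104] n 1004 s 1.17 tilt from vertical 35.5 x range 6.0 26.7
fit [  1.44  -39.876] n 526 s 0.96 tilt from vertical 34.8 x range 13.3 24.5
fit [  1.206 -36.94 ] n 526 s 1.18 tilt from vertical 39.7 x range 5.7 16.8
fit [  1.458 -40.16 ] n 557 s 0.98 tilt from vertical 34.4 x range 14.5 26.7
slide [-181.5   39.6 -126.2] |225| jaw -16.2 toolx 73.8 tiltz [ 0.001 -0.    -1.   ] roll -1.517 [ 0.4828 -0.1347  0.0988] clk 18.9 F [-0.4  0.  -1.7] w 0.349 q [ 0.46  0.42 -0.38  2.    0.22  0.76 -0.34]
```

View pics/w15.png

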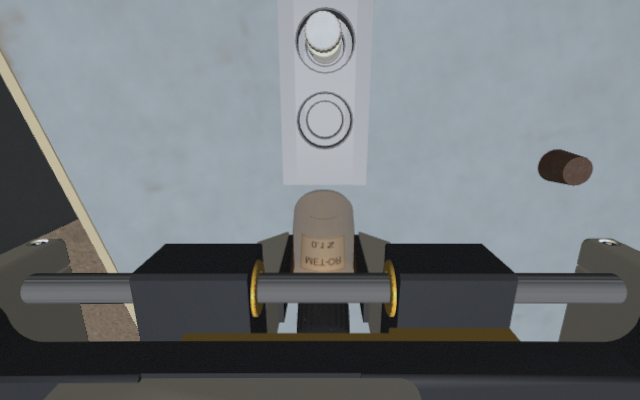

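```bash
python3 - <<'E'
from h import *
s=arm.observe()
for f in('w14','w15'):
  for r in((195,268),(200,268),(218,268),(200,260)): btilt(f,s['position'],s['ee_rot'],r,hw=6)
w=load('w15');R=Rn.from_rotvec(s['ee_rot']).as_matrix();C=(cloud(w)-s['position'])@R*1000
for r in range(186,274,4): print(r,np.median(C[r:r+4,317:330].reshape(-1,3),0).round(1), np.median(C[r:r+4,300:306].reshape(-1,3),0).round(1))
cv2.imwrite('pics/w15c.png',cv2.resize(w['frame'][180:340,270:380],None,fx=5,fy=3.6))
E
```

```text
fit [ 1.448 -8.713] n 867 s 1.06 tilt from vertical 34.6 x range 16.2 40.6
fit [ 1.44  -8.503] n 808 s 1.09 tilt from vertical 34.8 x range 16.2 38.9
fit [ 1.373 -6.999] n 592 s 1.06 tilt from vertical 36.1 x range 16.2 32.5
fit [  1.492 -10.127] n 712 s 0.92 tilt from vertical 33.8 x range 19.1 38.9
fit [  1.422 -40.122] n 867 s 1.08 tilt from vertical 35.1 x range 6.0 30.5
fit [  1.412 -39.978] n 807 s 1.08 tilt from vertical 35.3 x range 6.0 28.8
fit [  1.35  -39.182] n 596 s 1.08 tilt from vertical 36.5 x range 6.0 22.4
fit [  1.458 -40.951] n 716 s 1.0 tilt from vertical 34.5 x range 8.6 28.8
186 [10.3 -0.2 99.7] [  9.5 -17.1  99.8]
190 [31.5 -0.3  5.7] [  6.2 -17.1  99.8]
194 [30.  -0.3  3.2] [ 28.1 -11.5   9.8]
198 [28.6 -0.3  0.8] [ 27.1 -11.2   5.8]
202 [27.2 -0.3 -1.3] [ 25.6 -11.    3.9]
206 [25.6 -0.3 -3.6] [ 24.1 -10.9   1.1]
210 [24.2 -0.3 -5.5] [ 22.7 -10.9  -0.4]
214 [22.9 -0.3 -7.6] [ 21.  -10.7  -3. ]
218 [21.5 -0.3 -9.7] [ 20.  -10.6  -5.6]
222 [ 20.1  -0.3 -11.5] [ 18.7 -10.5  -7.5]
226 [ 18.8  -0.3 -13.4] [ 17.3 -10.4  -9.5]
230 [ 17.6  -0.3 -15.2] [ 16.  -10.3 -11.4]
234 [ 16.4  -0.4 -17.2] [ 14.8 -10.2 -13.8]
238 [ 15.   -0.4 -18.9] [ 13.5 -10.1 -15.4]
242 [ 14.   -0.4 -21. ] [ 12.3 -10.  -17.3]
246 [ 12.8  -0.4 -22.5] [ 11.1  -9.9 -19.2]
250 [ 11.6  -0.4 -24.4] [ 10.   -9.9 -21.1]
254 [ 10.3  -0.4 -25.9] [  8.7  -9.8 -23. ]
258 [  9.   -0.4 -27. ] [  7.7  -9.7 -24.7]
262 [  7.6  -0.4 -28.2] [  6.5  -9.6 -26.1]
266 [  6.   -0.4 -29.2] [  4.7  -9.6 -26.3]
270 [ 18.   -0.4 -53.7] [ 17.3  -7.6 -52.5]
```

View pics/w15c.png

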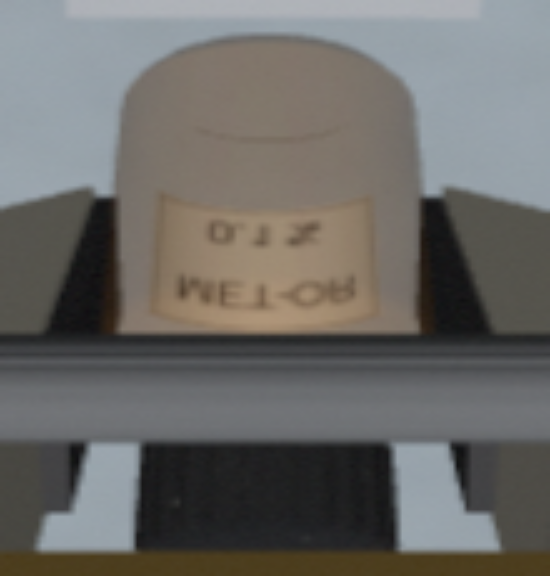

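```bash
python3 - <<'E'
from h import *
plan((.4844,-.3255,.2152),70.7)
E
```

```text
slide [-182.8   54.9 -116.4] |224| jaw -16.2 toolx 73.8 tiltz [ 0.001 -0.    -1.   ] roll -1.517 [ 0.4828 -0.1347  0.0988] clk 18.9 F [-0.4  0.  -1.7] w 0.349 q [ 0.46  0.42 -0.38  2.    0.22  0.76 -0.34]
```

>>> {"fn": "jog_arm", "kwargs": {"increments": [{"slide": [0, 0, -15], "roll": 0.03, "gripper": 0.2}, {"slide": [-5, 2, -40], "roll": 0.1, "gripper": 0.2}, {"slide": [-20, 6, -65], "roll": 0.2, "gripper": 0.2}, {"slide": [-40, 12, -90], "roll": 0.3, "gripper": 0.2}, {"slide": [-65, 19, -110], "roll": 0.4, "gripper": 0.2}, {"slide": [-90, 27, -116], "roll": 0.5, "gripper": 0.2}, {"slide": [-115, 34, -116], "roll": 0.6, "gripper": 0.2}, {"slide": [-140, 42, -116], "roll": 0.7, "gripper": 0.2}, {"slide": [-160, 48, -116], "roll": 0.78, "gripper": 0.2}, {"slide": [-170, 51, -116], "roll": 0.84, "gripper": 0.2}]}}

```text
clock: 19.73
position: [0.4831, -0.3153, 0.2135]
ee_rot: [3.065, 0.686, -0.003]
force: [0.1, -0.1, 0.4]
width: 0.345
```

```bash
python3 - <<'E'
from h import *
plan((.4844,-.3255,.2152),70.7)
E
```

```text
slide [-3.2  9.8 -1.7] |10| jaw -64.8 toolx 25.2 tiltz [-0.001 -0.001 -1.   ] roll 0.777 [ 0.4831 -0.3153  0.2135] clk 19.73 F [ 0.1 -0.1  0.4] w 0.345 q [ 0.6   0.38 -0.15  1.7   0.06  1.07 -0.71]
```

>>> {"fn": "jog_arm", "kwargs": {"increments": [{"slide": [-1, 3, 0], "roll": 0.1, "gripper": 0.2}, {"slide": [-2, 6, -1], "roll": 0.21, "gripper": 0.2}, {"slide": [-3, 8, -1], "roll": 0.32, "gripper": 0.2}, {"slide": [-3, 9, -2], "roll": 0.43, "gripper": 0.2}, {"slide": [-3, 10, -2], "roll": 0.54, "gripper": 0.2}, {"slide": [-3, 10, -2], "roll": 0.64, "gripper": 0.2}, {"slide": [-3, 10, -2], "roll": 0.72, "gripper": 0.2}, {"slide": [-3, 10, -2], "roll": 0.77, "gripper": 0.2}, {"slide": [-3, 10, -2], "roll": 0.777, "gripper": 0.2}, {"slide": [-3, 10, -2], "roll": 0.777, "gripper": 0.2}]}}

```text
clock: 20.57
position: [0.4856, -0.3221, 0.2158]
ee_rot: [-3.099, 0.513, 0.002]
force: [-0.0, -0.6, -0.7]
width: 0.348
```

```bash
python3 - <<'E'
from h import *
plan((.4844,-.3255,.2152),70.7)
s=arm.observe();im=snap('wrist','w16')
np.savez('pics/p16.npz',p=s['position'],r=s['ee_rot'])
for r in((196,250),(200,245)): btilt('w16',s['position'],s['ee_rot'],r)
im=snap('side','d16')
cv2.imwrite('pics/d16c.png',cv2.resize(im['frame'][110:210,320:420],None,fx=6,fy=6,interpolation=cv2.INTER_CUBIC))
E
```

```text
slide [-0.1  3.6  0.6] |4| jaw -108.8 toolx -18.8 tiltz [-0.001  0.    -1.   ] roll 0.009 [ 0.4856 -0.3221  0.2158] clk 20.57 F [-0.  -0.6 -0.7] w 0.348 q [ 0.48  0.38  0.01  1.69 -0.01  1.07 -1.4 ]
fit [  1.476 -38.877] n 858 s 0.92 tilt from vertical 34.1 x range 10.7 29.2
fit [  1.471 -38.777] n 714 s 0.95 tilt from vertical 34.2 x range 12.3 27.9
```

View pics/w16.png

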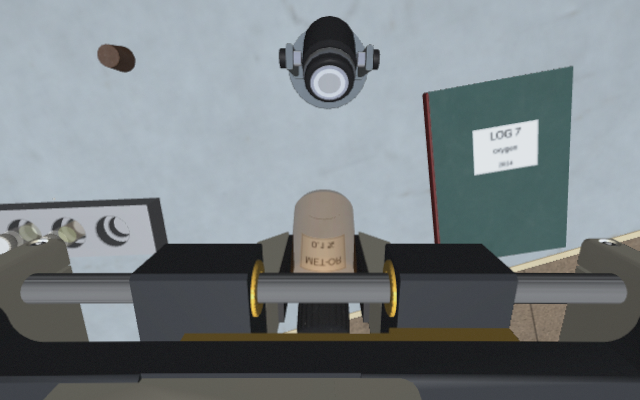

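View pics/d16c.png

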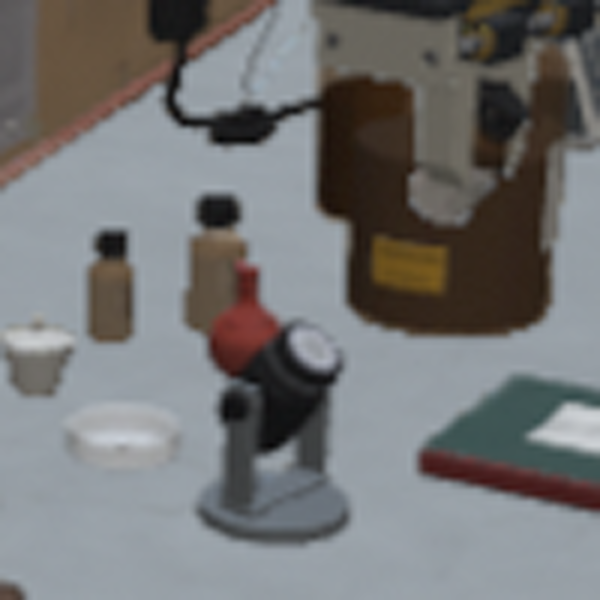

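```bash
python3 - <<'E'
from h import *
z=np.load('pics/p16.npz');p=z['p'];R=Rn.from_rotvec(z['r']).as_matrix()
w=load('w16');C=(cloud(w)-p)@R*1000;v,u=np.mgrid[:400,:640]
cv2.imwrite('pics/w16c.png',cv2.resize(w['frame'][5:120,270:390],None,fx=5,fy=5,interpolation=cv2.INTER_CUBIC))
g=w['frame'].min(2);m=((g>140)&(np.hypot(u-330,v-82)<22)).astype(np.uint8)
cs,_=cv2.findContours(m,cv2.RETR_EXTERNAL,cv2.CHAIN_APPROX_NONE);c=max(cs,key=len);E=cv2.fitEllipse(c);print('ell',E)
cu,cv_=E[0]
o=R.T@(-w['R'].T@w['t']-p)*1000
for r in(9,13,16):
    P=C[np.hypot(u-cu,v-cv_)<r]; 
    a=np.median(P,0);e=(a-o)/np.linalg.norm(a-o);B=np.linalg.svd(e[None])[2][1:]
    for _ in range(6):
        X=(P-a)@B.T;y=(P-a)@e;A=np.c_[X,np.ones(len(X))];s=np.linalg.lstsq(A,y,rcond=None)[0];res=y-A@s;k=1.48*np.median(abs(res));P=P[abs(res)<2.5*k]
    n=e-B.T@s[:2];n*=-1/np.linalg.norm(n)
    c0=a+s[2]*e; o_,d=ray(w,[(cu,cv_)]);d=R.T@d[0]
    t=((c0-o)@n)/(d@n); L=o+t*d
    print(r,len(P),'n',n.round(3),'tilt',np.degrees(np.arctan2(-n[0],-n[2])).round(1),'side',np.degrees(np.arcsin(n[1])).round(1),'lens',L.round(1),'sig',k)
X=(onplane(w,[(283,58),(376,59)],.075)-p)@R*1000;print('hinge',X.round(1),X.mean(0).round(1))
E
```

```text
ell ((328.9041442871094, 82.07719421386719), (32.25274658203125, 35.91383743286133), 88.38278198242188)
9 249 n [-0.603  0.002 -0.798] tilt 37.1 side 0.1 lens [ 91.    4.3 111.8] sig 0.7099011342573178
13 515 n [-0.598 -0.001 -0.802] tilt 36.7 side -0.1 lens [ 91.    4.3 111.9] sig 0.6535966880710156
16 782 n [-0.596 -0.003 -0.803] tilt 36.6 side -0.2 lens [ 91.    4.3 111.9] sig 0.7018378335319223
hinge [[112.  -34.4 140.7]
 [111.3  44.8 140.7]] [111.7   5.2 140.7]
```

View pics/w16c.png

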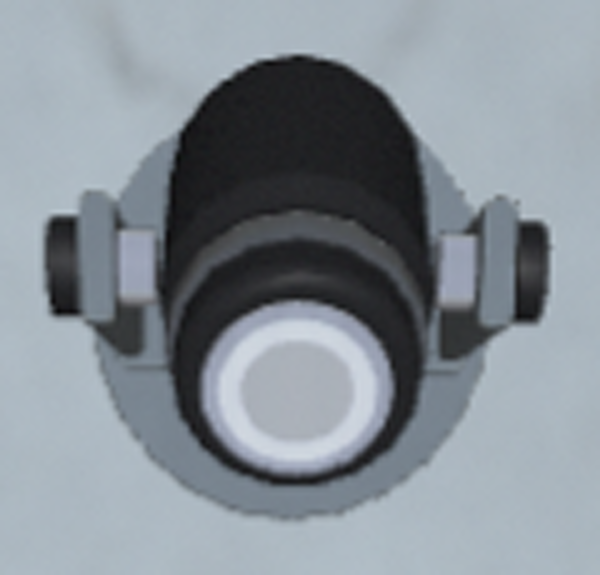

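```bash
python3 - <<'E'
from h import *
z=np.load('pics/p16.npz');p=z['p'];R=Rn.from_rotvec(z['r']).as_matrix()
w=load('w16');g=w['depth'];print([ (r,g[r,323].round(4)) for r in range(186,196)])
C=(cloud(w)-p)@R*1000
# side edges for y centre
for r in(215,225):
    row=g[r,280:370]; k=np.nonzero(row<.19)[0]; 
    ok=np.nonzero((row<row[43]+.02))[0]; print(r,280+ok.min(),280+ok.max())
o,d=ray(w,[(323.5,189.5)]);o=R.T@(o-p)*1000;d=R.T@d[0]
a=(1.476,-38.88); t=(a[0]*o[0]+a[1]-o[2])/(d[2]-a[0]*d[0]);K2=o+t*d;th=np.arctan2(1,a[0])
B=K2+16.5*np.array([-np.cos(th),0,np.sin(th)]); print('K2',K2,'B',B)
L=np.array([91,4.3,111.9]);n=np.array([-.599,0,-.801])
print('slide to final',L+70*n-B)
E
```

```text
[(186, np.float32(0.3847)), (187, np.float32(0.3849)), (188, np.float32(0.3856)), (189, np.float32(0.1729)), (190, np.float32(0.1713)), (191, np.float32(0.1695)), (192, np.float32(0.1698)), (193, np.float32(0.1683)), (194, np.float32(0.1685)), (195, np.float32(0.1674))]
215 294 353
225 293 354
K2 [31.37637431 -0.03940688  7.43152848] B [17.71627043 -0.03940688 16.6863414 ]
slide to final [31.35372957  4.33940688 39.1436586 ]
```

>>> {"fn": "jog_arm", "kwargs": {"increments": [{"slide": [2, 1, 2], "roll": 0, "gripper": 0.2}, {"slide": [6, 2, 7], "roll": 0, "gripper": 0.2}, {"slide": [12, 3, 14], "roll": 0, "gripper": 0.2}, {"slide": [18, 4, 22], "roll": 0, "gripper": 0.2}, {"slide": [24, 4.3, 30], "roll": 0, "gripper": 0.2}, {"slide": [28, 4.3, 35], "roll": 0, "gripper": 0.2}, {"slide": [30.5, 4.3, 38], "roll": 0, "gripper": 0.2}, {"slide": [31.4, 4.3, 39.1], "roll": 0, "gripper": 0.2}, {"slide": [31.4, 4.3, 39.1], "roll": 0, "gripper": 0.2}, {"slide": [31.4, 4.3, 39.1], "roll": 0, "gripper": 0.2}]}}

```text
clock: 21.5
position: [0.5141, -0.3367, 0.1775]
ee_rot: [3.099, -0.515, 0.0]
force: [-0.2, 0.1, -0.6]
width: 0.35
```

```bash
cat > fin.py <<'E'
from h import *
import sys
t=sys.argv[1]
s=arm.observe();w=snap('wrist','w'+t);w=load('w'+t);p=s['position'];R=Rn.from_rotvec(s['ee_rot']).as_matrix()
a=btilt('w'+t,p,s['ee_rot'],(196,250))
g=w['depth'];r0=[r for r in range(150,215) if g[r,323]<.185 and g[r,323]>.1][0]
o,d=ray(w,[(323.5,r0+.5)]);o=R.T@(o-p)*1000;d=R.T@d[0]
tt=(a[0]*o[0]+a[1]-o[2])/(d[2]-a[0]*d[0]);K2=o+tt*d;th=np.arctan2(1,a[0])
B=K2+16.5*np.array([-np.cos(th),0,np.sin(th)])
u,v=np.meshgrid(range(640),range(400))
# lens from w16, in world
z=np.load('pics/p16.npz');R0=Rn.from_rotvec(z['r']).as_matrix();L=z['p']+R0@np.array([.091,.0043,.1119]);n=R0@np.array([-.599,0,-.801])
Bw=p+R@B/1000; dl=Bw-L; ax=dl@n; lat=dl-ax*n
nb=R@np.array([-np.sin(th),0,-np.cos(th)])
print('row',r0,'B',B.round(1),'dist',ax*1000,'lateral mm',R.T@lat*1000,'ang',np.degrees(np.arccos(nb@n)),'need',R.T@(L+.07*n-Bw)*1000)
print(s['position'],s['force'],s['width'],s['clock'],np.abs(s['dq']).max())
E
python3 fin.py 17; python3 - <<'E'
from h import *
im=snap('side','d17')
cv2.imwrite('pics/d17c.png',cv2.resize(im['frame'][100:210,320:430],None,fx=6,fy=5.4,interpolation=cv2.INTER_CUBIC))
E
```

```text
fit [  1.472 -38.765] n 854 s 0.96 tilt from vertical 34.2 x range 10.6 29.0
row 189 B [17.7 -0.  16.7] dist 70.51699520336538 lateral mm [ 0.68883795  0.33195275 -0.47802345] ang 2.2582249284116442 need [-0.37967456 -0.33245777  0.89252223]
[ 0.51412159 -0.33668545  0.17748653] [-0.20006748  0.05370718 -0.59663807] 0.3497378971057375 21.5 0.006923485007929207
```

View pics/w17.png

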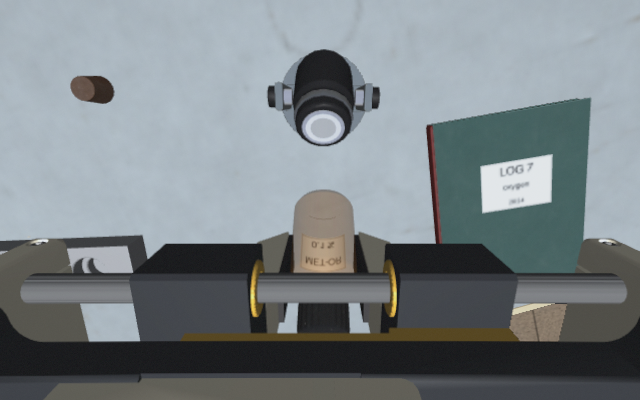

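View pics/d17c.png

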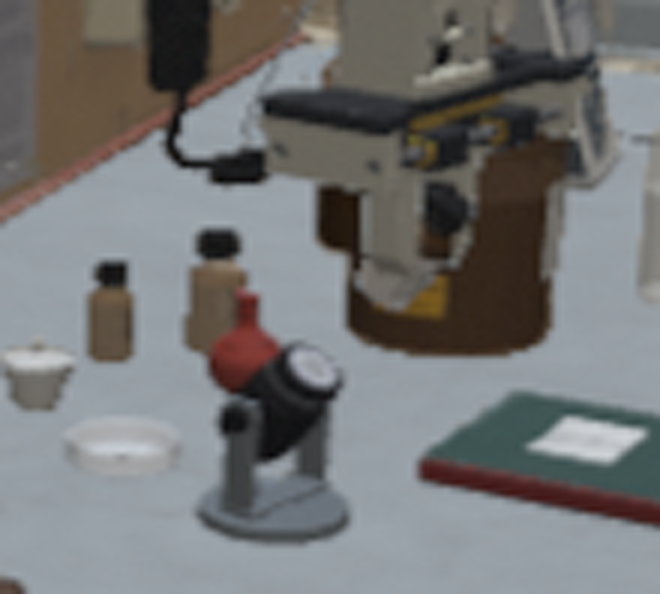

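>>> {"fn": "jog_arm", "kwargs": {"increments": [{"slide": [0, 0, 0], "roll": 0, "gripper": 0.2}, {"slide": [0, 0, 0], "roll": 0, "gripper": 0.2}, {"slide": [0, 0, 0], "roll": 0, "gripper": 0.2}, {"slide": [0, 0, 0], "roll": 0, "gripper": 0.2}, {"slide": [0, 0, 0], "roll": 0, "gripper": 0.2}, {"slide": [0, 0, 0], "roll": 0, "gripper": 0.2}, {"slide": [0, 0, 0], "roll": 0, "gripper": 0.2}, {"slide": [0, 0, 0], "roll": 0, "gripper": 0.2}, {"slide": [0, 0, 0], "roll": 0, "gripper": 0.2}, {"slide": [0, 0, 0], "roll": 0, "gripper": 0.2}], "newtons": 25}}

```text
clock: 22.43
position: [0.5141, -0.3367, 0.1773]
ee_rot: [3.099, -0.515, -0.0]
force: [0.6, -0.5, -0.6]
width: 0.345
```

```bash
python3 fin.py 18; python3 - <<'E'
from h import *
im=snap('side','d18')
cv2.imwrite('pics/d18c.png',cv2.resize(im['frame'][100:340,220:460],None,fx=2.5,fy=2.5,interpolation=cv2.INTER_CUBIC))
E
```

```text
fit [  1.478 -38.872] n 859 s 0.96 tilt from vertical 34.1 x range 11.0 29.2
row 189 B [17.7 -0.  16.7] dist 70.37891605777067 lateral mm [ 0.55094856  0.3284561  -0.37540063] ang 2.374556697233014 need [-0.32430547 -0.32881524  0.67915692]
[ 0.51409781 -0.33667389  0.17729549] [ 0.56954169 -0.50457676 -0.63078942] 0.345479679690191 22.4333 0.0012510476967375484
```

View pics/d18c.png

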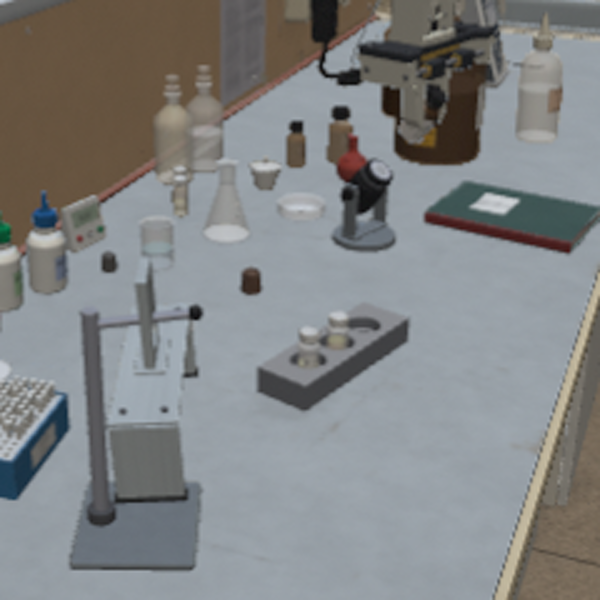

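```bash
python3 -c "
from cell import arm
print(arm.sign_off())"
```

```text
the job is handed in; nothing more can be done
None
```

The guard hangs by its eye on the peg, and the arm is holding the dropper bottle still in front of the inspection camera. I handed the job in at about 22.5 s.

- **Tilting the bottle:** the moves cannot tilt the tool, so I tilted the bottle in the grip by pressing it lightly against the well's rim. That overshot to 51°, and I brought it back against the end edge of the block.
- **Bottle pose:** the last check put the base about 70 mm from the glass and about 1 mm off the lens axis, with the cap end away. The bottle leans 34.1° and the lens 36.8°, so the base is about 2–3° from square; I left that uncorrected. It is held at 25 N and the arm was steady.
- **Other objects:** the last side view shows the guard hanging still, both vials in their wells, and the bung and camera where they were.
- **Not confirmed:** the crucible was hidden behind the hanging guard in the last view, so I could not check it there. Nothing came near it.
- **Disagreement:** lens tilt from its rough position alone came out at 31–37°. I used the plane fits, which agreed at about 37°.

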